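Change the wear tester over from rings to a block specimen

ROBOT

A 6-joint arm with a two-finger parallel gripper is mounted at the origin on the work surface. World frame = base frame: x ahead of the robot, y to its left, z up, the work surface at z = 0. Lengths are in m, angles in rad, forces in N, time in s.
With the tool pointing down it reaches from about 0.275 to 0.85 m from the base axis. Payload 5.2 kg.
Tool frame: the origin (TCP) lies at the very end of the fingers, on their centre line; the grasp point (between the pads) lies 19 mm behind it; z points along the fingers, y is the line along which they close (so a half turn about z gives the same grasp; the last joint's range is limited). The gripper opens to 85 mm and grips with 20 to 120 N. Pads are 22 mm wide; open, the fingers measure 114 mm over their backs; the gripper's body (76 mm by 85 mm) begins 54 mm behind the grasp point. The pads swing forward as they close: fully open they stand 13 mm farther back than shut.
Start: joints at [0.905, 0.259, 1.535, -0, 1.348, -0.203], TCP at [0.246, 0.492, 0.199] pointing down, gripper open.
Joint ranges: [-3.14, 3.14], [-0.91, 2.08], [0.19, 2.58], [-1.22, 4.36], [0.22, 2.71], [-3.12, 3.12]. Speed limits (rad/s): [2.57, 2.57, 3.14, 3.14, 3.14, 3.14].

INTERFACE

Orientations are given as [roll, pitch, yaw] about the fixed x, y, z axes, in that order (R = Rz(yaw) Ry(pitch) Rx(roll)).
In Python, from bench import manip gives the robot as it stands.
- The arm moves only by the tool arm_command, never from a script. Its argument "plan" is text: rows parted by semicolons, each of 4 numbers parted by spaces: the shift along the tool's x, y, z each as a share of 0.5 m, from -1 to 1, then the turn about the tool's z as a share of pi rad, from -1 to 1. A call has exactly 10 rows; each row is the pose to reach, as a shift and turn from the pose commanded when the call began, along the tool's axes at that moment, turning the shorter way round; what a row does not reach only later rows make up. A row lasts 1/12 s, in which the tool goes at most 41.7 mm and 7.16 degrees, less where a joint would pass 70% of its speed; a pose out of reach is approached as far as the arm can. A call with a number of a shift or a turn outside -1 to 1 is refused whole. A call with a gripper value outside its range is refused whole. "claw" is the closure, from -1 (fully open) to 1 (shut), set as the call begins (left out, the last holds). The fingers move at their own pace and stop on an object; "grip_force" is the grip in N (left out, the last holds). Time passes only in rows, so rows that repeat a pose let the fingers close, or fill a call up. It gives the time, the measured TCP pose, the force, the opening and the grip force at its end, in the units of the state.
- manip.sense(): the state, without advancing time (a new reading comes with each control period).
- manip.snapshot(name): name is "side" or "top" or "wrist"; returns a dict with "img" (480x640x3 uint8, red, green, blue), "intrinsics" (3x3 intrinsics, pixels), "eye" and "orientation" of the camera in the world. Camera axes: x right, y up, looking along -z (the intrinsics and any distortion apply to the point x, -y, -z); pixel columns grow to the right and rows downward; lengths in m; the calibration is good to about 2 mm. A picture is of the moment at which its call begins. There is no depth.
- manip.close_job(): hands the job in; it is judged then, once.
The state is a dict: "time": time; "joint_pos": joint angles; "qvel": joint speeds; "effort": joint torques, N m; "eef_pos": TCP position; "orientation": TCP orientation; "wrist_force": force on the tool from outside, world axes, zero at the start; "moment": the same for the moment, N m; "finger_gap": finger opening in m; "grasp_force": force on a finger pad.
Only numpy, scipy, OpenCV 4.12 (cv2) and the standard library are available. Lean on these libraries where they do the work, as an engineer would, in place of code of your own. Each camera call takes 0.05 s, during which the arm holds its last target. There are 200 camera calls.

TASK

Change the bench wear tester over: slide the red stop collar off the end of its horizontal bar and put it in the blue tray, then slide every black specimen ring off the bar and put them all in the white tray. Only once the bar is bare, swing the clamp lever on the holder open, set the yellow-and-black specimen block all the way down in the holder's pocket, and swing the lever fully shut over it. Leave the brass weight, the bottle and the steel roller where they stand.

Things in the scene. Friction and masses are not known exactly. Their poses are not given: they have to be found in the camera images.
- bar_tip (a point): centre of the free end face of the tester's steel bar (diameter 16, level, axis 110 above the table). The bar runs from this point along this frame's +y: 155 of bare bar, then a fixed shoulder of diameter 48, 45 long, then the white housing (150 x 130, 178 high). Parts come off along -y. A ring sits with its centre 47 to 140 from the tip; the stop collar is outermost
- collar_centre (a point): the red stop collar, outside diameter 50, bore 22, 24 wide, loose on the bar, 0.16 kg; point at its centre, its y axis is the collar's axis. Starts hanging on the bar about 3 below the bar's axis, its centre 16 to 20 from the tip
- ring1_centre (a point): a black rubber specimen ring with a brass bush, outside diameter 60, bore 30, 26 wide; point at its centre, its y axis is the ring's axis. It starts hanging on the tester's bar (centre about 7 below the bar's axis). None if absent in this run
- ring2_centre (a point): a black rubber specimen ring with a brass bush, outside diameter 60, bore 30, 26 wide; point at its centre, its y axis is the ring's axis. It starts hanging on the tester's bar (centre about 7 below the bar's axis). None if absent in this run
- ring3_centre (a point): a black rubber specimen ring with a brass bush, outside diameter 60, bore 30, 26 wide; point at its centre, its y axis is the ring's axis. It starts hanging on the tester's bar (centre about 7 below the bar's axis). None if absent in this run
- ring4_centre (a point): a black rubber specimen ring with a brass bush, outside diameter 60, bore 30, 26 wide; point at its centre, its y axis is the ring's axis. It starts hanging on the tester's bar (centre about 7 below the bar's axis). None if absent in this run
- ring_tray_in (a point): centre of the inner floor (4 above the table) of the fixed white tray for the rings: inside 132 along x, 142 along y, walls 21 above the floor. It and the blue tray may stand in either of two places
- collar_tray_in (a point): centre of the inner floor (4 above the table) of the fixed blue tray for the collar, same size as the white one
- pocket (a point): centre of the floor of the pocket in the fixed aluminium holder (120 x 100 x 24 high on a 5 thick steel foot 120 x 200); pocket 74 along x by 54 along y, 18 deep, chamfered mouth; its floor is 6 above the table. The block fits with its x axis along this x, either way round
- block_centre (a point): the specimen block: 70 (x) x 50 (y) x 46 high, lower half black rubber, upper half yellow, 0.25 kg; point at its centre (it stands on the table, so 23 up). Seated, its top is 52 above the table, 3 below the lever
- clamp_hinge (a point): point on the vertical pivot of the clamp lever, 60 above the table, axes as the holder: the pivot lies 90 along +y from the pocket's centre
- clamp_knob (a point): middle of the lever's upright red grip knob (diameter 20, 65 to 105 above the table), 150 from the pivot
- clamp (a joint): angle of the flat blue clamp lever, rad. 0 = fully shut: the lever points from its pivot along the holder's -y, straight across the pocket; it grows as it swings over to the holder's -x (towards the robot), 1.57 = pointing along -x, clear of the pocket; stops at 0 and 1.9. It stays where left (about 1.5 N at the knob moves it)
- weight_mark (a point): brass weight, diameter 44, 68 high, a bystander; point 25 above its foot
- bottle_mark (a point): white bottle, diameter 60, 160 high, a bystander; point 25 above its foot
- roller_mark (a point): upright steel roller, diameter 60, 50 high, a bystander; point at its centre
There are look-alikes about, which are no part of the job. Leave any green, pink or purple look-alike of the part that bears ring1_centre alone.

How it is judged:
By the outcome, as a careful person would: the job done as asked, in the order asked, and still so for the second after the job is handed in, with the robot touching nothing.
Of ring1, ring2, ring3, ring4 only 2 to 4 are there at a start; the rules pass over those that are not, and their reading is None.
At some moment in a run one of block may be knocked a few centimetres aside while the robot is not near it.
Once in a run the grip may slacken for a moment while it holds something.
It also fails if it takes over 210 s, if anything falls off the work surface, if the arm or the gripper's body presses on something with over 40 N, if the wrist force passes 120 N, or if a joint passes its speed limit or range.

## Working session

There is one attempt and no reset: what is moved stays moved. The work goes in short steps, Python scripts to look and compute and a tool call to move; the robot and the scene stay as the last step left them, time stands still between calls to the robot, and variables do not carry over. Pictures are saved under pics/ and viewed, at most 14 in all, crops included, and the job is handed in when it is done.

Besides the shell and the picture viewer there is one more tool, called after "Emit:" as name(argument=value, ...) on one line, values as JSON. arm_command: Moves the arm, as the interface text tells. Its arguments: {"type":"object","properties":{"plan":{"type":"string"},"claw":{"type":"number"},"grip_force":{"type":"number"}},"required":["plan"]}

```bash
mkdir -p pics; ls; cat > h.py <<'E'
import numpy as np,cv2,json
from bench import manip
def shot(n,f=None):
    s=manip.snapshot(n)
    if f: cv2.imwrite('pics/'+f,s['img'][:,:,::-1])
    return s
def R(s):
    o=np.array(s['orientation'],float)
    if o.shape==(3,3): return o
    from scipy.spatial.transform import Rotation as Q
    return Q.from_euler('xyz',o).as_matrix() if o.size==3 else Q.from_quat(o).as_matrix()
def ray(s,u,v):
    K=np.array(s['intrinsics']);d=np.linalg.inv(K)@[u,v,1]
    return np.array(s['eye']),R(s)@np.array([d[0],-d[1],-d[2]])
def onz(s,u,v,z):
    e,d=ray(s,u,v);return e+d*(z-e[2])/d[2]
def proj(s,p):
    c=R(s).T@(np.array(p)-s['eye']);c=np.array([c[0],-c[1],-c[2]]);q=np.array(s['intrinsics'])@c;return q[:2]/q[2]
E
python3 - <<'E'
from h import *
st=manip.sense();print(st)
for n in('side','top'):
    s=shot(n,n+'0.png');print(n,{k:s[k] for k in s if k!='img'})
E
```

```text
pics
{'time': 0.0, 'joint_pos': array([ 9.05187066e-01,  2.59336829e-01,  1.53607292e+00,  1.06610215e-06,
        1.34798571e+00, -2.02786325e-01]), 'qvel': array([-8.45903963e-04,  6.99715416e-04, -1.12065670e-04, -6.95444763e-04,
        5.72294208e-05,  4.22573388e-04]), 'effort': array([-1.48096573e-03, -4.46029830e+01, -2.90576971e+01, -5.42048838e-04,
        1.19514650e-02,  1.11579345e-05]), 'eef_pos': array([0.24517172, 0.49169074, 0.19818213]), 'orientation': array([-3.13982699e+00, -3.64102763e-04,  2.67876916e+00]), 'wrist_force': array([-0.01285339, -0.39747906,  0.95860055]), 'moment': array([-0.03268806,  0.01406283, -0.01377675]), 'grasp_force': 0.0, 'finger_gap': 0.08561994963621303}
side {'intrinsics': array([[445.40192329,   0.        , 322.10727672],
       [  0.        , 445.40192329, 235.76087167],
       [  0.        ,   0.        ,   1.        ]]), 'eye': array([ 0.14640843, -0.56998912,  0.76543337]), 'orientation': array([ 0.81649722, -0.02151417, -0.67696435])}
top {'intrinsics': array([[588.72841504,   0.        , 317.14911254],
       [  0.        , 588.72841504, 243.90258284],
       [  0.        ,   0.        ,   1.        ]]), 'eye': array([3.39764138e-01, 1.29383995e-03, 1.37177259e+00]), 'orientation': array([ 0.21099019,  0.00487573, -1.66722303])}
```

View pics/side0.png

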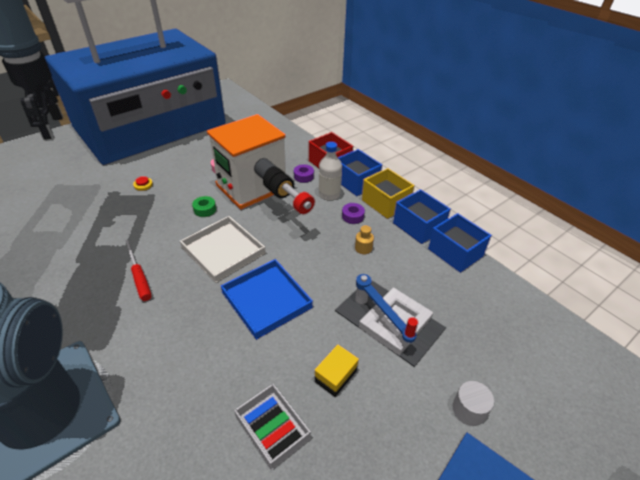

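View pics/top0.png

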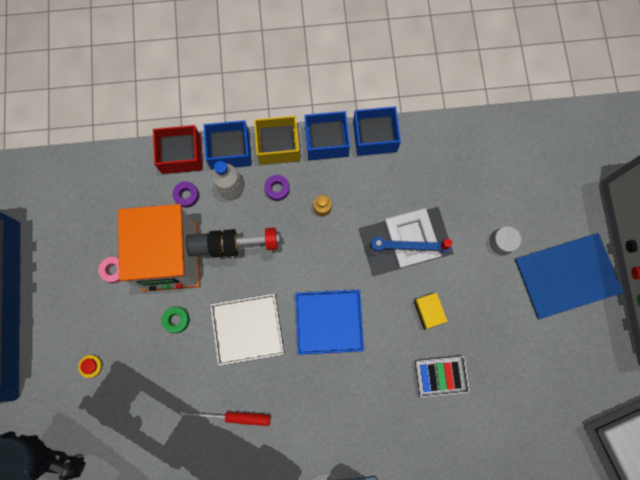

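Top view: the tester housing is at (152,242). The collar is at (272,239), the black rings are near (222,243), and the grey shoulder is near (200,243). The white tray is at (248,328), the blue tray at (330,321), the block at (431,310), the hinge at (377,244) and the knob at (447,244). The lookalikes are green (175,320), pink (110,270) and purple (186,194) and (277,187). The blue mat (565,275) and the bins aren't trays. The black rings on the bar are the ones meant, so I'll confirm them in a crop.

```bash
cat > m.py <<'E'
from h import *
a=shot('top');b=shot('side')
A=cv2.resize(a['img'][205:280,175:295],(800,500),interpolation=cv2.INTER_CUBIC)
B=cv2.resize(b['img'][150:230,235:335],(480,384),interpolation=cv2.INTER_CUBIC)
c=np.zeros((500,800,3),np.uint8);c[:]=A
cv2.imwrite('pics/bar.png',cv2.resize(np.hstack([A,cv2.resize(B,(625,500))]),(800,281))[:,:,::-1])
def blobs(s,lo,hi,z,name,mn=60):
    h=cv2.cvtColor(s['img'],cv2.COLOR_RGB2HSV);m=cv2.inRange(h,lo,hi)
    for k in cv2.findContours(m,cv2.RETR_EXTERNAL,cv2.CHAIN_APPROX_SIMPLE)[0]:
        if cv2.contourArea(k)<mn: continue
        r=cv2.minAreaRect(k);q=cv2.boxPoints(r);p=np.array([onz(s,u,v,z)[:2] for u,v in q])
        e=p[1]-p[0];f=p[2]-p[1]
        print(name,np.round(r[0],1),'c',p.mean(0).round(4),'sz',np.linalg.norm(e).round(3),np.linalg.norm(f).round(3),'ang',np.degrees(np.arctan2(e[1],e[0])).round(1),np.degrees(np.arctan2(f[1],f[0])).round(1))
blobs(a,(105,130,60),(125,255,255),.025,'blue')
blobs(a,(22,120,80),(32,255,255),.046,'yel')
blobs(a,(0,150,80),(6,255,255),.105,'red')
blobs(a,(8,150,120),(18,255,255),.178,'orange')
blobs(a,(0,0,200),(179,50,255),.025,'white')
for n,u,v,z in [('hinge',377,244,.065),('weight',322,205,.068),('bottle',221,168,.16),('roller',508,239,.05)]: print(n,onz(a,u,v,z).round(4))
E
python3 m.py
```

```text
blue [425.  377.9] c [ 0.3003 -0.2299] sz 0.015 0.057 ang -88.6 179.5
blue [329.  321.7] c [ 0.4455 -0.0293] sz 0.152 0.14 ang -92.5 176.6
blue [409.5 243.5] c [ 0.6075 -0.235 ] sz 0.034 0.18 ang -7.5 -96.5
blue [569.1 275.3] c [ 0.4982 -0.592 ] sz 0.222 0.148 ang -78.5 -174.3
blue [226.7 147.2] c [0.8884 0.1753] sz 0.109 0.131 ang -91.1 179.9
blue [327.  135.1] c [ 0.8953 -0.07  ] sz 0.105 0.117 ang -89.7 179.0
blue [376.7 130.6] c [ 0.8951 -0.1917] sz 0.111 0.117 ang -89.9 177.8
yel [ 89.5 366. ] c [0.3975 0.5075] sz 0.051 0.048 ang -95.5 178.9
yel [431. 310.] c [ 0.4471 -0.2596] sz 0.053 0.07 ang -77.3 -169.4
yel [276.5 139.9] c [0.8865 0.0526] sz 0.104 0.116 ang -90.1 179.7
red [247.  418.1] c [0.2574 0.1614] sz 0.022 0.093 ang -8.6 -100.1
red [448.6 375.5] c [ 0.3026 -0.266 ] sz 0.014 0.053 ang -87.6 -179.9
red [ 88. 366.] c [0.3952 0.4881] sz 0.028 0.028 ang -48.7 -137.8
red [270.5 238.5] c [0.6327 0.0825] sz 0.024 0.047 ang -95.6 175.3
red [175.5 149.2] c [0.8623 0.2817] sz 0.104 0.11 ang -89.8 -178.0
orange [149.9 242.1] c [0.6336 0.3279] sz 0.136 0.158 ang -93.3 179.4
white [247.  329.5] c [0.4457 0.1576] sz 0.138 0.128 ang -87.2 -176.3
white [392.4 228.7] c [ 0.6468 -0.1995] sz 0.014 0.049 ang -76.7 -169.0
hinge [ 0.6055 -0.1544  0.065 ]
weight [ 0.7082 -0.0392  0.068 ]
bottle [0.7863 0.1733 0.16  ]
roller [ 0.591  -0.4569  0.05  ]
```

View pics/bar.png

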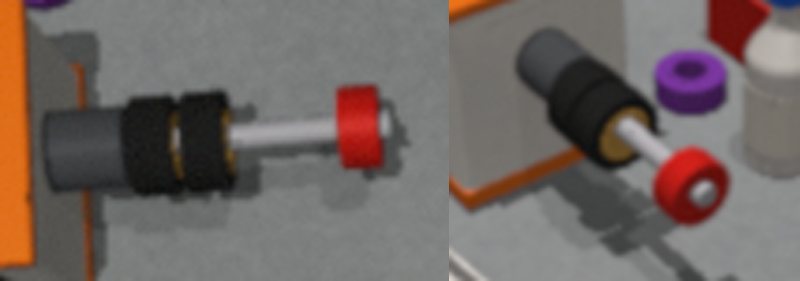

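The crop shows exactly two black rings with brass bushes, against the grey shoulder, with the red collar near the tip. Next I'll compute the bar line and the first move.

```bash
cat >> h.py <<'E'
def go(p,yawdeg=None):
    st=manip.sense();y=st['orientation'][2];d=np.array(p)-st['eef_pos']
    from scipy.spatial.transform import Rotation as Q
    t=Q.from_euler('xyz',st['orientation']).as_matrix().T@d/0.5
    w=0 if yawdeg is None else -((yawdeg-np.degrees(y)+180)%360-180)/180
    print('row',t.round(4),round(w,4),'rows~',np.linalg.norm(d)/.0417,abs(w)*180/7.16)
def state():
    st=manip.sense();print('t',round(st['time'],2),'p',st['eef_pos'].round(4),'yaw',np.degrees(st['orientation'])[2].round(2),'F',st['wrist_force'].round(1),'gap',round(st['finger_gap'],4),'gf',round(st['grasp_force'],1),'q',st['joint_pos'].round(2))
E
python3 - <<'E'
from h import *
a=shot('top');b=shot('side')
P={}
for n,u,v in [('tip',278.7,237.8),('mid',237.8,241),('sh',197.7,244.5),('col',271.5,238.9),('r_out',229.8,241.8),('r_in',214.5,243.4)]:
    P[n]=onz(a,u,v,.11 if n in('tip','mid','sh') else .105);print(n,P[n].round(4))
d=P['tip']-P['sh'];print('axis ang',np.degrees(np.arctan2(-d[1],-d[0])))
# side red collar front-face/tip triangulation: side pix of tip
for z in(.11,):
    u,v=235+(705-449)/351*100,150+193/281*80
    print('side tip',u,v,onz(b,u,v,z).round(4))
go([P['col'][0],P['col'][1],.23],86)
E
```

```text
tip [0.6312 0.0642 0.11  ]
mid [0.6328 0.1542 0.11  ]
sh [0.6335 0.2423 0.11  ]
col [0.6314 0.0804 0.105 ]
r_out [0.6339 0.1725 0.105 ]
r_in [0.6335 0.2063 0.105 ]
axis ang 89.2626572209913
side tip 307.9344729344729 204.94661921708186 [0.6337 0.0663 0.11  ]
row [-1.0583 -0.3919 -0.0625] 0.3749 rows~ 13.552694128754885 9.424776252003767
```

Emit:
arm_command(plan="-0.08 -0.03 -0.04 0.036;-0.16 -0.06 -0.08 0.072;-0.24 -0.09 -0.1 0.108;-0.32 -0.12 -0.1 0.144;-0.4 -0.15 -0.1 0.18;-0.475 -0.18 -0.1 0.216;-0.55 -0.205 -0.1 0.252;-0.62 -0.23 -0.1 0.288;-0.69 -0.255 -0.1 0.324;-0.75 -0.28 -0.1 0.36", claw=-1, grip_force=40)

```text
time: 1.13
eef_pos: [0.5204, 0.1971, 0.249]
orientation: [3.141, 0.0, 1.541]
wrist_force: [0.7, 0.6, 1.0]
finger_gap: 0.0855
grasp_force: 0.0
```

```bash
python3 -c "
from h import *
state();go([.632,.082,.235],89)"
```

```text
t 1.13 p [0.5204 0.1971 0.249 ] yaw 88.3 F [0.7 0.6 1. ] gap 0.0855 gf 0.0 q [ 0.16  0.24  1.44 -0.    1.46  0.19]
row [-0.2235  0.2299  0.0281] -0.0039 rows~ 3.8592883590953218 0.09707247647173523
```

Emit:
arm_command(plan="-0.05 0.05 0 0;-0.11 0.11 0 0;-0.17 0.17 0.01 0;-0.222 0.23 0.028 0;-0.222 0.23 0.028 0;-0.222 0.23 0.028 0;-0.222 0.23 0.028 0;-0.222 0.23 0.028 0;-0.222 0.23 0.028 0;-0.222 0.23 0.028 0")

```text
time: 1.97
eef_pos: [0.6305, 0.0871, 0.2359]
orientation: [3.14, -0.0, 1.55]
wrist_force: [-0.0, 0.5, -0.9]
finger_gap: 0.0854
grasp_force: 0.0
```

```bash
python3 -c "
from h import *
state();s=shot('wrist','w1.png');print(s['intrinsics'],s['eye'],s['orientation'])
print(proj(s,[.632,.065,.11]),proj(s,[.632,.083,.107]))
c=cv2.inRange(cv2.cvtColor(s['img'],cv2.COLOR_RGB2HSV),(0,150,60),(6,255,255));k=max(cv2.findContours(c,0,2)[0],key=cv2.contourArea);r=cv2.boundingRect(k);print(r)
x,y,w,h=r
print(onz(s,x,y,.107),onz(s,x+w,y+h,.107))"
```

```text
t 1.97 p [0.6305 0.0871 0.2359] yaw 88.78 F [-0.   0.5 -0.9] gap 0.0854 gf 0.0 q [-0.04  0.4   1.25  0.    1.49 -0.02]
[[423.48824641   0.         317.62093785]
 [  0.         423.48824641 240.16930239]
 [  0.           0.           1.        ]] [0.6314608  0.15945674 0.4097097 ] [-0.28812824 -0.00091187 -0.02034408]
[320.56914584 247.40495964] [320.0894909  222.87603427]
(288, 206, 66, 45)
[0.60887787 0.09614052 0.107     ] [0.65706449 0.06070546 0.107     ]
```

View pics/w1.png

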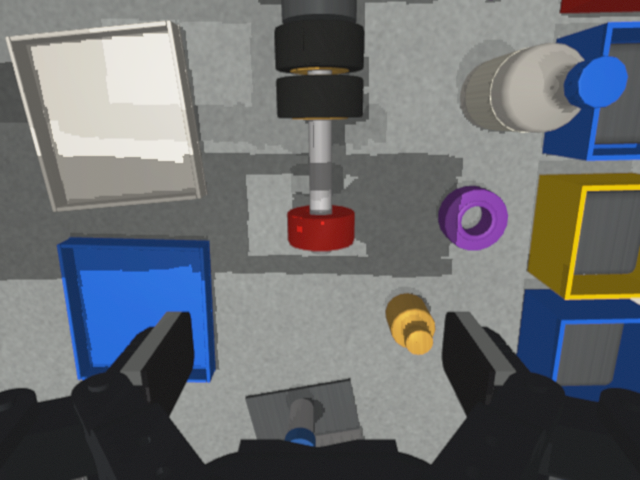

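The wrist view shows the collar at (321,228), on the bar line at column 320, with both rings further back at (320,45) and (320,97). I'll descend around the collar.

Emit:
arm_command(plan="-0.01 0.005 0.06 0;-0.01 0.005 0.12 0;-0.01 0.005 0.18 0;-0.01 0.005 0.23 0;-0.01 0.005 0.27 0;-0.01 0.005 0.298 0;-0.01 0.005 0.298 0;-0.01 0.005 0.298 0;-0.01 0.005 0.298 0;-0.01 0.005 0.298 0")

```text
time: 2.85
eef_pos: [0.6345, 0.081, 0.0879]
orientation: [3.138, 0.0, 1.548]
wrist_force: [0.0, 0.7, -0.5]
finger_gap: 0.0855
grasp_force: 0.0
```

Emit:
arm_command(plan="0 0 0 0;0 0 0 0;0 0 0 0;0 0 0 0;0 0 0 0;0 0 0 0;0 0 0 0;0 0 0 0;0 0 0 0;0 0 0 0", claw=1, grip_force=50)

```text
time: 3.68
eef_pos: [0.6336, 0.0807, 0.087]
orientation: [3.141, 0.0, 1.548]
wrist_force: [-1.9, -0.2, 4.7]
finger_gap: 0.0372
grasp_force: 41.9
```

```bash
python3 -c "
from h import *
state();s=shot('wrist','w2.png')"
```

```text
t 3.68 p [0.6336 0.0807 0.087 ] yaw 88.68 F [-1.9 -0.2  4.7] gap 0.0372 gf 41.9 q [-0.05  0.5   1.46 -0.    1.18 -0.02]
```

View pics/w2.png

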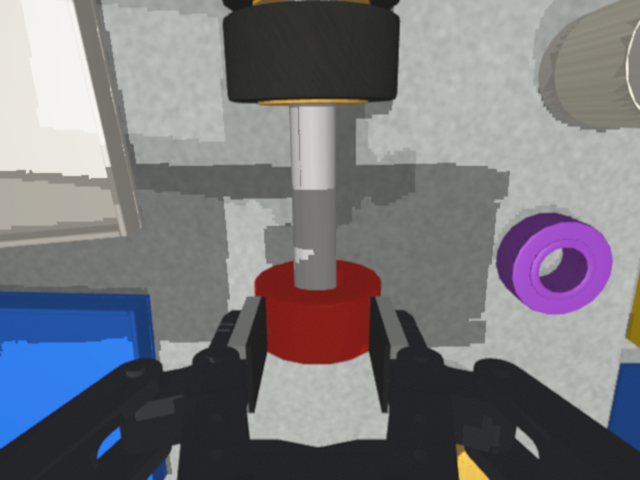

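```bash
python3 -c "
from h import *
s=shot('wrist')
print(s['eye'])
for z in (.087,.097,.107,.117,.127):
  for y in(.07,.092): print(z,y,[proj(s,[.6336+dx,y,z]).round(0).tolist() for dx in(-.025,-.0186,.0186,.025)])
b=shot('side');r=b['img'][150:260,250:380];cv2.imwrite('pics/s2.png',cv2.resize(r,(780,660))[:600,:,::-1])"
```

```text
[0.63478509 0.15308469 0.26072442]
0.087 0.07 [[263.0, 309.0], [277.0, 308.0], [360.0, 307.0], [375.0, 306.0]]
0.087 0.092 [[260.0, 263.0], [275.0, 262.0], [361.0, 260.0], [375.0, 260.0]]
0.097 0.07 [[260.0, 319.0], [275.0, 319.0], [363.0, 317.0], [378.0, 317.0]]
0.097 0.092 [[257.0, 271.0], [273.0, 270.0], [363.0, 268.0], [379.0, 268.0]]
0.107 0.07 [[257.0, 330.0], [273.0, 330.0], [365.0, 328.0], [381.0, 328.0]]
0.107 0.092 [[254.0, 280.0], [270.0, 279.0], [366.0, 277.0], [382.0, 277.0]]
0.117 0.07 [[254.0, 343.0], [270.0, 343.0], [368.0, 341.0], [385.0, 341.0]]
0.117 0.092 [[250.0, 290.0], [267.0, 290.0], [369.0, 287.0], [386.0, 287.0]]
0.127 0.07 [[250.0, 358.0], [267.0, 357.0], [371.0, 355.0], [389.0, 355.0]]
0.127 0.092 [[245.0, 301.0], [264.0, 301.0], [372.0, 299.0], [391.0, 298.0]]
```

View pics/s2.png

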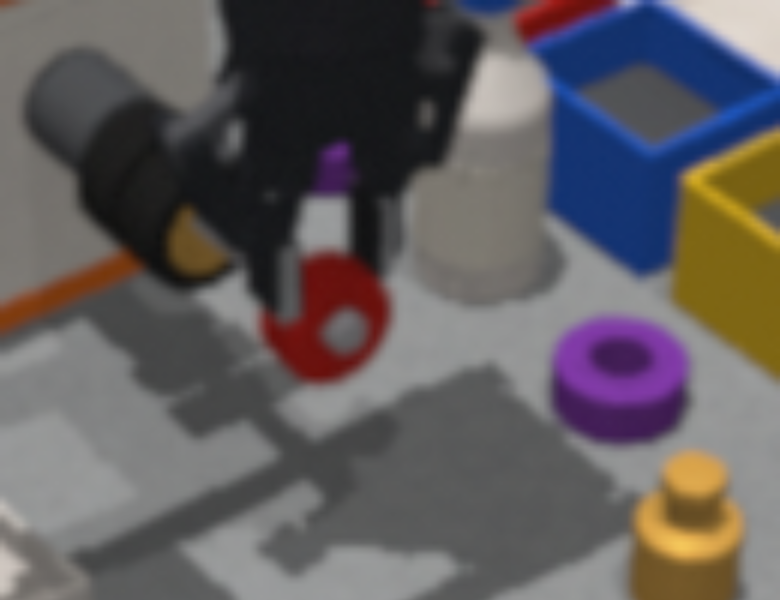

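The side crop shows the fingertips pinching only the upper part of the collar, with the bar tip at crop (345,330). I'll open, drop 16 mm and close again.

Emit:
arm_command(plan="0 0 0 0;0 0 0 0;0 0 0 0;0 0 0 0;0 0 0.01 0;0 0 0.02 0;0 0 0.032 0;0 0 0.032 0;0 0 0.032 0;0 0 0.032 0", claw=-1)

```text
time: 4.67
eef_pos: [0.6334, 0.0808, 0.0698]
orientation: [-3.141, -0.0, 1.548]
wrist_force: [-0.2, 0.7, -1.0]
finger_gap: 0.0854
grasp_force: 0.0
```

Emit:
arm_command(plan="0 0 0 0;0 0 0 0;0 0 0 0;0 0 0 0;0 0 0 0;0 0 0 0;0 0 0 0;0 0 0 0;0 0 0 0;0 0 0 0", claw=1, grip_force=50)

```text
time: 5.5
eef_pos: [0.6338, 0.0808, 0.0707]
orientation: [3.141, 0.0, 1.548]
wrist_force: [-0.9, -0.4, 5.8]
finger_gap: 0.0475
grasp_force: 51.6
```

```bash
python3 -c "
from h import *
state()"
```

```text
t 5.5 p [0.6338 0.0808 0.0707] yaw 88.68 F [-0.9 -0.4  5.8] gap 0.0475 gf 51.6 q [-0.05  0.52  1.47 -0.    1.15 -0.02]
```

Emit:
arm_command(plan="0 0 0 0;0 0 0 0;0 0 0 0;0 0 0 0;0 0 0.005 0;0 0 0.01 0;0 0 0.016 0;0 0 0.016 0;0 0 0.016 0;0 0 0.016 0", claw=-1)

```text
time: 6.33
eef_pos: [0.6334, 0.0808, 0.0619]
orientation: [-3.141, 0.0, 1.548]
wrist_force: [0.1, -0.5, -0.1]
finger_gap: 0.0855
grasp_force: 0.0
```

Emit:
arm_command(plan="0 0 0 0;0 0 0 0;0 0 0 0;0 0 0 0;0 0 0 0;0 0 0 0;0 0 0 0;0 0 0 0;0 0 0 0;0 0 0 0", claw=1, grip_force=60)

```text
time: 7.17
eef_pos: [0.6339, 0.0808, 0.0627]
orientation: [3.14, 0.0, 1.548]
wrist_force: [-0.5, 0.2, 4.5]
finger_gap: 0.0484
grasp_force: 62.1
```

```bash
python3 -c "
from h import *
state()
s=shot('wrist');b=shot('side')
A=cv2.resize(b['img'][150:240,250:340],(400,400));B=cv2.resize(s['img'],(400,300));B=cv2.copyMakeBorder(B,0,100,0,0,0)
cv2.imwrite('pics/s3.png',np.hstack([A,B])[:,:,::-1])"
```

```text
t 7.17 p [0.6339 0.0808 0.0627] yaw 88.68 F [-0.5  0.2  4.5] gap 0.0484 gf 62.1 q [-0.05  0.53  1.48  0.    1.13 -0.02]
```

View pics/s3.png

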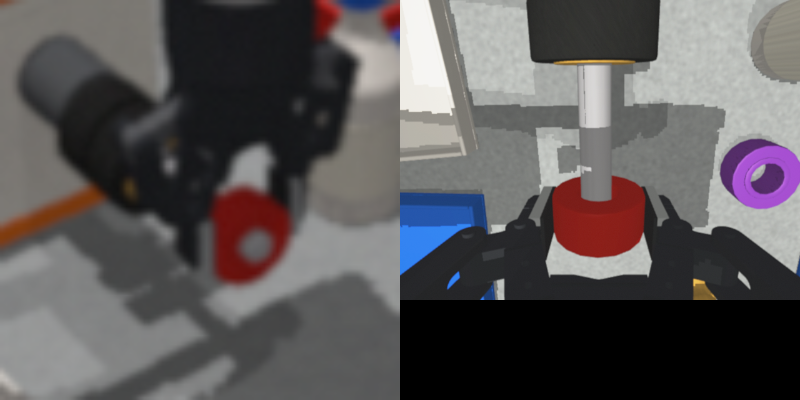

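The collar is now held around its middle, with the bar through it. I'll lift 3 mm to centre it and slide off.

Emit:
arm_command(plan="0 0 -0.003 0;0 0 -0.006 0;-0.015 0 -0.006 0;-0.03 0 -0.006 0;-0.05 0 -0.006 0;-0.075 0 -0.006 0;-0.1 0 -0.006 0;-0.13 0 -0.006 0;-0.14 0 -0.006 0;-0.14 0 -0.006 0")

```text
time: 8.1
eef_pos: [0.6318, 0.0084, 0.065]
orientation: [3.142, 0.0, 1.545]
wrist_force: [0.2, -0.4, -1.9]
finger_gap: 0.0484
grasp_force: 61.9
```

```bash
python3 -c "
from h import *
state();go([.447,-.03,.12],88.7)"
```

```text
t 8.1 p [0.6318 0.0084 0.065 ] yaw 88.53 F [ 0.2 -0.4 -1.9] gap 0.0484 gf 61.9 q [-0.16  0.51  1.5  -0.    1.13 -0.14]
row [-0.0864 -0.3676 -0.1099] -0.001 rows~ 4.715374140409271 0.02389461809374909
```

```bash
python3 -c "
from h import *
b=shot('side');state()
for z in (0,.01,.02,.03,.04): print('finger s3',z,proj(b,[.606,.07,.0627+z]).round(1))
for z in(-.01,0,.01,.019,.03,.044): print('now: finger',z,proj(b,[.6318-.027,-.003,.065+z]).round(1),'axis pt',proj(b,[.632,-.004,.065+z]).round(1))
c=cv2.inRange(cv2.cvtColor(b['img'],cv2.COLOR_RGB2HSV),(0,150,60),(6,255,255))
c[:, :270]=0;c[:,370:]=0;c[:150]=0;c[290:]=0
print(cv2.boundingRect(c))
x,y,w,h=cv2.boundingRect(c)
cv2.imwrite('pics/s4.png',cv2.resize(b['img'][190:270,270:370],(600,480))[:,:,::-1])"
```

```text
t 8.15 p [0.6318 0.0096 0.065 ] yaw 88.56 F [-0.7  0.8 -1.3] gap 0.0482 gf 61.9 q [-0.16  0.51  1.5   0.    1.13 -0.14]
finger s3 0 [297.7 224.2]
finger s3 0.01 [297.6 221. ]
finger s3 0.02 [297.6 217.8]
finger s3 0.03 [297.5 214.5]
finger s3 0.04 [297.4 211.2]
now: finger -0.01 [316.3 243.8] axis pt [325.9 239. ]
now: finger 0 [316.4 240.6] axis pt [326.  235.9]
now: finger 0.01 [316.5 237.4] axis pt [326.1 232.7]
now: finger 0.019 [316.5 234.5] axis pt [326.2 229.8]
now: finger 0.03 [316.6 230.9] axis pt [326.3 226.2]
now: finger 0.044 [316.7 226.2] axis pt [326.5 221.5]
(317, 150, 33, 79)
```

View pics/s4.png

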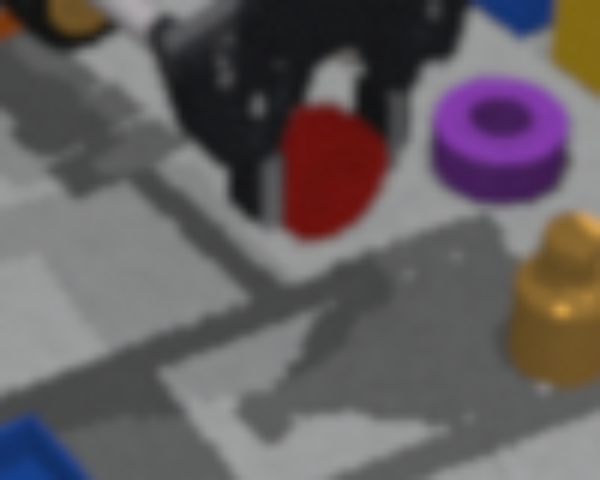

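The fingertip ends about 10 mm above the collar's bottom, so the collar's bottom sits about 19 mm above the reported TCP. I'll carry it over the blue tray and then lower.

Emit:
arm_command(plan="-0.01 -0.06 -0.02 0;-0.03 -0.13 -0.03 0;-0.05 -0.2 -0.03 0;-0.07 -0.27 -0.03 0;-0.08 -0.34 -0.03 0;-0.086 -0.368 -0.02 0;-0.086 -0.368 0 0;-0.086 -0.368 0.03 0;-0.086 -0.368 0.06 0;-0.086 -0.368 0.08 0")

```text
time: 8.98
eef_pos: [0.4465, -0.0274, 0.0244]
orientation: [3.141, -0.0, 1.548]
wrist_force: [0.2, -0.3, -2.1]
finger_gap: 0.0483
grasp_force: 62.3
```

Emit:
arm_command(plan="0 0 0.02 0;0 0 0.04 0;0 0 0.05 0;0 0 0.06 0;0 0 0.065 0;0 0 0.068 0;0 0 0.07 0;0 0 0.07 0;0 0 0.07 0;0 0 0.07 0")

```text
time: 9.82
eef_pos: [0.4471, -0.028, -0.0097]
orientation: [3.141, 0.0, 1.548]
wrist_force: [0.3, -0.3, -1.3]
finger_gap: 0.0483
grasp_force: 62.4
```

```bash
python3 -c "
from h import *
state()"
```

```text
t 9.82 p [ 0.4471 -0.028  -0.0097] yaw 88.68 F [ 0.3 -0.3 -1.3] gap 0.0483 gf 62.4 q [-0.31  0.34  2.03  0.    0.77 -0.29]
```

Emit:
arm_command(plan="0 0 0.004 0;0 0 0.008 0;0 0 0.01 0;0 0 0.01 0;0 0 0.01 0;0 0 0.01 0;0 0 0.01 0;0 0 0.01 0;0 0 0.01 0;0 0 0.01 0")

```text
time: 10.65
eef_pos: [0.4469, -0.0279, -0.015]
orientation: [3.142, 0.0, 1.548]
wrist_force: [-0.0, -0.4, -2.1]
finger_gap: 0.048
grasp_force: 62.4
```

Emit:
arm_command(plan="0 0 0 0;0 0 0 0;0 0 0 0;0 0 0 0;0 0 0 0;0 0 -0.03 0;0 0 -0.08 0;0 0 -0.15 0;0 0 -0.23 0;0 0 -0.31 0", claw=-1)

```text
time: 11.48
eef_pos: [0.4459, -0.0277, 0.1414]
orientation: [-3.14, -0.0, 1.548]
wrist_force: [1.8, -0.3, -0.7]
finger_gap: 0.0856
grasp_force: 0.0
```

```bash
python3 -c "
from h import *
state();go([.633,.172,.2],88.7)
a=shot('top');cv2.imwrite('pics/t5.png',cv2.resize(a['img'][200:380,180:380],(600,540))[:,:,::-1])"
```

```text
t 11.48 p [ 0.4459 -0.0277  0.1414] yaw 88.68 F [ 1.8 -0.3 -0.7] gap 0.0856 gf 0.0 q [-0.31  0.12  1.85  0.    1.16 -0.29]
row [ 0.4079  0.3647 -0.1177] -0.0001 rows~ 6.710023640500313 0.0024212574832979347
```

View pics/t5.png

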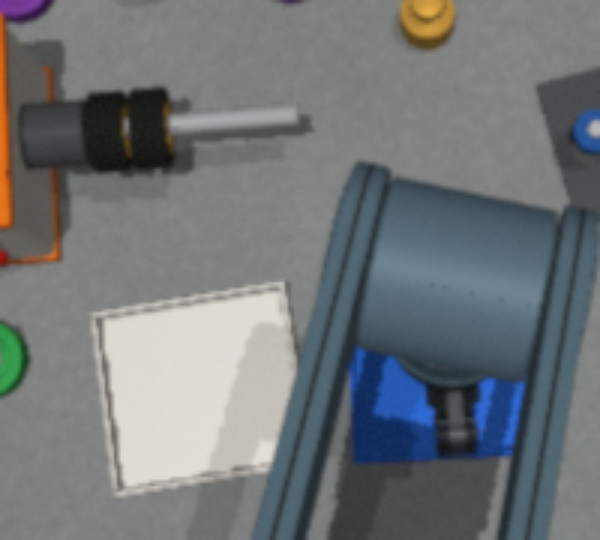

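The bar now carries only the two rings, and the blue tray is hidden under the arm. I'll go above the outer ring next.

Emit:
arm_command(plan="0.03 0.03 -0.06 0;0.08 0.08 -0.12 0;0.13 0.12 -0.17 0;0.19 0.17 -0.18 0;0.25 0.22 -0.18 0;0.31 0.27 -0.18 0;0.36 0.32 -0.18 0;0.4 0.365 -0.18 0;0.4 0.365 -0.18 0;0.4 0.365 -0.18 0")

```text
time: 12.37
eef_pos: [0.634, 0.1689, 0.2284]
orientation: [-3.139, 0.0, 1.55]
wrist_force: [-1.0, 0.4, -0.4]
finger_gap: 0.0853
grasp_force: 0.0
```

```bash
python3 - <<'E'
from h import *
state();s=shot('wrist','w5.png');h=cv2.cvtColor(s['img'],cv2.COLOR_RGB2HSV)
u,_=proj(s,[.633,.17,.133]);u=int(u)
col=h[:330,u,:];run=[(int(v),tuple(int(x) for x in col[v])) for v in range(0,330,6)]
g=(col[:,2]<75)&(col[:,1]<90)
e=np.flatnonzero(np.diff(g.astype(int)));print(u,e)
for v in e: print(v,onz(s,u,v,.133)[:2].round(4))
for y in(.15,.16,.17,.18,.19,.2,.21,.22): print(y,proj(s,[.633,y,.133]).round(0),proj(s,[.633-.03,y,.103]).round(0))
cv2.imwrite('pics/w5c.png',s['img'][:,:,::-1])
E
```

```text
t 12.37 p [0.634  0.1689 0.2284] yaw 88.79 F [-1.   0.4 -0.4] gap 0.0853 gf 0.0 q [ 0.09  0.44  1.2  -0.    1.5   0.11]
316 [ 79  85 158 198 204 243]
79 [0.6344 0.2615]
85 [0.6343 0.2581]
158 [0.6334 0.2151]
198 [0.6329 0.1897]
204 [0.6328 0.1858]
243 [0.6322 0.1594]
0.15 [317. 256.] [277. 244.]
0.16 [317. 242.] [276. 231.]
0.17 [317. 228.] [276. 218.]
0.18 [317. 213.] [275. 204.]
0.19 [316. 198.] [274. 190.]
0.2 [316. 182.] [274. 176.]
0.21 [316. 166.] [273. 162.]
0.22 [315. 150.] [272. 147.]
```

View pics/w5.png

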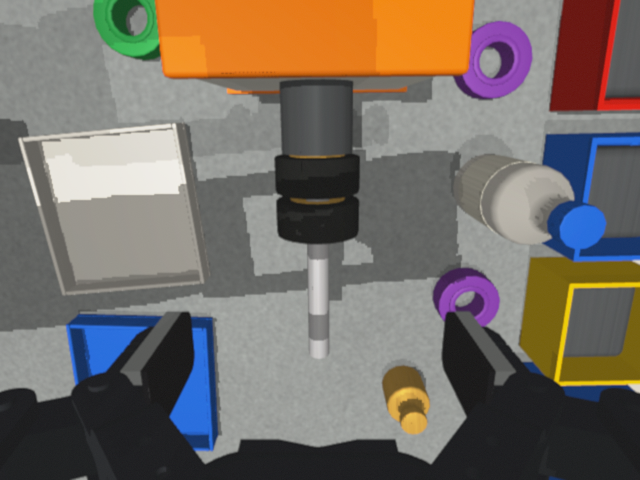

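Wrist view: the outer ring spans rows 204–243, which gives y ≈ 0.1726. The inner ring is at y ≈ 0.202. The collar has not been seen in the blue tray because the near half is hidden; I'll check later. Next is grasping the outer ring.

Emit:
arm_command(plan="0.006 0 0.07 0;0.006 0 0.14 0;0.006 0 0.2 0;0.006 0 0.25 0;0.006 0 0.29 0;0.006 -0.002 0.31 0;0.006 -0.002 0.328 0;0.006 -0.002 0.328 0;0.006 -0.002 0.328 0;0.006 -0.002 0.328 0")

```text
time: 13.25
eef_pos: [0.634, 0.1707, 0.0678]
orientation: [3.139, -0.0, 1.548]
wrist_force: [0.2, 0.3, 0.2]
finger_gap: 0.0854
grasp_force: 0.0
```

Emit:
arm_command(plan="0 0 0 0;0 0 0 0;0 0 0 0;0 0 0 0;0 0 0 0;0 0 0 0;0 0 0 0;0 0 0 0;0 0 0 0;0 0 0 0", claw=1, grip_force=60)

```text
time: 14.08
eef_pos: [0.6339, 0.1709, 0.0677]
orientation: [3.139, -0.0, 1.548]
wrist_force: [-1.7, -0.2, 5.2]
finger_gap: 0.0564
grasp_force: 63.7
```

```bash
python3 -c "
from h import *
state()"
```

```text
t 14.08 p [0.6339 0.1709 0.0677] yaw 88.69 F [-1.7 -0.2  5.2] gap 0.0564 gf 63.7 q [ 0.09  0.55  1.43 -0.    1.16  0.12]
```

Emit:
arm_command(plan="0 0 0 0;0 0 0 0;0 0 0 0;0 0 0 0;0 0 0.006 0;0 0 0.012 0;0 0 0.012 0;0 0 0.012 0;0 0 0.012 0;0 0 0.012 0", claw=-1)

```text
time: 14.92
eef_pos: [0.633, 0.1708, 0.0601]
orientation: [3.141, 0.0, 1.548]
wrist_force: [0.4, -0.9, -0.4]
finger_gap: 0.0856
grasp_force: 0.0
```

Emit:
arm_command(plan="0 0 0 0;0 0 0 0;0 0 0 0;0 0 0 0;0 0 0 0;0 0 0 0;0 0 0 0;0 0 0 0;0 0 -0.008 0;0 0 -0.014 0", claw=1, grip_force=60)

```text
time: 15.75
eef_pos: [0.632, 0.1707, 0.0664]
orientation: [-3.139, 0.0, 1.548]
wrist_force: [-0.3, 0.1, -1.4]
finger_gap: 0.0571
grasp_force: 65.3
```

Emit:
arm_command(plan="-0.01 0 0 0;-0.02 0 0 0;-0.04 0 0 0;-0.07 0 0 0;-0.1 0 0 0;-0.14 0 0 0;-0.18 0 0 0;-0.22 0 0 0;-0.26 0 0 0;-0.32 0 0 0")

```text
time: 16.58
eef_pos: [0.6287, 0.0096, 0.0669]
orientation: [-3.141, -0.001, 1.548]
wrist_force: [0.0, 0.0, -0.5]
finger_gap: 0.0569
grasp_force: 65.3
```

```bash
python3 -c "
from h import *
state();go([.446,.158,.08],87)"
```

```text
t 16.58 p [0.6287 0.0096 0.0669] yaw 88.69 F [ 0.   0.  -0.5] gap 0.0569 gf 65.3 q [-0.16  0.51  1.5   0.    1.13 -0.14]
row [ 0.2885 -0.3721 -0.0258] 0.0094 rows~ 5.654137059657178 0.2362439228045539
```

Emit:
arm_command(plan="0 -0.07 0 0;0 -0.15 0 0;0 -0.23 0 0;0.04 -0.3 0 0;0.11 -0.34 0 0;0.18 -0.36 0 0;0.25 -0.371 0 0.009;0.31 -0.371 0.01 0.009;0.348 -0.371 0.04 0.009;0.348 -0.371 0.08 0.009")

```text
time: 17.42
eef_pos: [0.4497, 0.1914, 0.0283]
orientation: [3.136, -0.002, 1.522]
wrist_force: [0.4, -0.2, -0.8]
finger_gap: 0.0571
grasp_force: 65.2
```

```bash
python3 -c "
from h import *
state();go([.446,.188,-.007],87)"
```

```text
t 17.42 p [0.4497 0.1914 0.0283] yaw 87.18 F [ 0.4 -0.2 -0.8] gap 0.0571 gf 65.2 q [0.17 0.34 1.9  0.   0.9  0.22]
row [-0.0074 -0.0074  0.0706] 0.001 rows~ 0.856063437458166 0.024708464592117518
```

Emit:
arm_command(plan="-0.006 -0.006 0.015 0;-0.006 -0.006 0.03 0;-0.006 -0.006 0.045 0;-0.006 -0.006 0.055 0;-0.006 -0.006 0.062 0;-0.006 -0.006 0.066 0;-0.006 -0.006 0.068 0;-0.006 -0.006 0.07 0;-0.006 -0.006 0.07 0;-0.006 -0.006 0.07 0")

```text
time: 18.25
eef_pos: [0.445, 0.1862, -0.0076]
orientation: [3.141, 0.0, 1.52]
wrist_force: [-1.2, -1.2, 2.1]
finger_gap: 0.0569
grasp_force: 65.6
```

Emit:
arm_command(plan="0 0 0 0;0 0 0 0;0 0 0 0;0 0 0 0;0 0 0 0;0 0 -0.03 0;0 0 -0.08 0;0 0 -0.15 0;0 0 -0.23 0;0 0 -0.31 0", claw=-1)

```text
time: 19.08
eef_pos: [0.4438, 0.1861, 0.1482]
orientation: [-3.14, 0.0, 1.52]
wrist_force: [0.5, 0.1, 0.1]
finger_gap: 0.0853
grasp_force: 0.0
```

```bash
python3 -c "
from h import *
state();go([.633,.201,.22],88.7);s=shot('wrist','w6.png')"
```

```text
t 19.08 p [0.4438 0.1861 0.1482] yaw 87.07 F [0.5 0.1 0.1] gap 0.0853 gf 0.0 q [0.16 0.18 1.77 0.   1.2  0.22]
row [ 0.049   0.3762 -0.1442] -0.0091 rows~ 4.866429045955482 0.22833963210063038
```

View pics/w6.png

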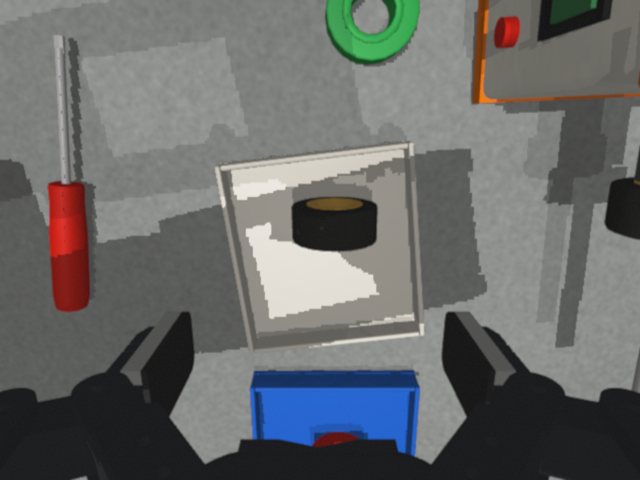

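The black ring is standing in the white tray at (335,222), and the collar's red top shows in the blue tray at (335,440). Now the inner ring.

Emit:
arm_command(plan="0 0.04 -0.07 0;0 0.1 -0.144 -0.009;0.02 0.17 -0.144 -0.009;0.04 0.24 -0.144 -0.009;0.048 0.31 -0.144 -0.009;0.048 0.376 -0.144 -0.009;0.048 0.376 -0.144 -0.009;0.048 0.376 -0.144 -0.009;0.048 0.376 -0.144 -0.009;0.048 0.376 -0.144 -0.009")

```text
time: 19.97
eef_pos: [0.6326, 0.2008, 0.219]
orientation: [-3.141, -0.0, 1.548]
wrist_force: [0.4, -0.2, -0.2]
finger_gap: 0.0855
grasp_force: 0.0
```

```bash
python3 -c "
from h import *
state();go([.633,.2015,.063],88.7)"
```

```text
t 19.97 p [0.6326 0.2008 0.219 ] yaw 88.7 F [ 0.4 -0.2 -0.2] gap 0.0855 gf 0.0 q [0.14 0.46 1.2  0.   1.49 0.16]
row [0.0015 0.001  0.3121] 0.0 rows~ 3.7421109278142692 9.856447711938179e-05
```

Emit:
arm_command(plan="0.002 0 0.06 0;0.002 0 0.12 0;0.002 0 0.17 0;0.002 0 0.22 0;0.002 0 0.26 0;0.002 0 0.285 0;0.002 0 0.3 0;0.002 0 0.311 0;0.002 0 0.311 0;0.002 0 0.311 0")

```text
time: 20.8
eef_pos: [0.6343, 0.2017, 0.0647]
orientation: [3.14, -0.0, 1.548]
wrist_force: [0.3, 0.1, 0.8]
finger_gap: 0.0853
grasp_force: 0.0
```

Emit:
arm_command(plan="0 0 0 0;0 0 0 0;0 0 0 0;0 0 0 0;0 0 0 0;0 0 0 0;0 0 0 0;0 0 0 0;0 0 -0.008 0;0 0 -0.014 0", claw=1, grip_force=60)

```text
time: 21.63
eef_pos: [0.6335, 0.2016, 0.0707]
orientation: [-3.141, 0.0, 1.548]
wrist_force: [-0.5, 0.4, -1.8]
finger_gap: 0.0569
grasp_force: 64.0
```

Emit:
arm_command(plan="-0.01 0 0 0;-0.02 0 0 0;-0.04 0 0 0;-0.07 0 0 0;-0.11 0 0 0;-0.15 0 0 0;-0.2 0 0 0;-0.26 0 0 0;-0.32 0 0 0;-0.38 0 0 0")

```text
time: 22.47
eef_pos: [0.6286, 0.0088, 0.0703]
orientation: [-3.141, 0.0, 1.547]
wrist_force: [0.1, -0.7, -0.4]
finger_gap: 0.0569
grasp_force: 64.0
```

```bash
python3 -c "
from h import *
state();go([.446,.122,.03],87)"
```

```text
t 22.47 p [0.6286 0.0088 0.0703] yaw 88.66 F [ 0.1 -0.7 -0.4] gap 0.0569 gf 64.0 q [-0.16  0.5   1.5  -0.    1.14 -0.14]
row [ 0.2177 -0.3704  0.0807] 0.0092 rows~ 5.241431470554749 0.23134165962377942
```

Emit:
arm_command(plan="0 -0.07 0 0;0 -0.15 0 0;0 -0.23 0 0;0.03 -0.3 0 0;0.09 -0.34 0 0;0.15 -0.365 0 0.009;0.215 -0.37 0 0.009;0.215 -0.37 0.02 0.009;0.215 -0.37 0.05 0.009;0.215 -0.37 0.08 0.009")

```text
time: 23.3
eef_pos: [0.4472, 0.123, 0.0307]
orientation: [3.139, 0.0, 1.521]
wrist_force: [0.5, -0.2, -0.9]
finger_gap: 0.0568
grasp_force: 64.3
```

Emit:
arm_command(plan="0 0 0.01 0;0 0 0.025 0;0 0 0.04 0;0 0 0.05 0;0 0 0.056 0;0 0 0.06 0;0 0 0.063 0;0 0 0.064 0;0 0 0.064 0;0 0 0.064 0")

```text
time: 24.13
eef_pos: [0.4471, 0.1234, -0.0013]
orientation: [3.141, -0.0, 1.52]
wrist_force: [0.5, -0.9, -0.1]
finger_gap: 0.0569
grasp_force: 64.2
```

```bash
python3 -c "
from h import *
state()"
```

```text
t 24.13 p [ 0.4471  0.1234 -0.0013] yaw 87.07 F [ 0.5 -0.9 -0.1] gap 0.0569 gf 64.2 q [ 0.03  0.35  1.98 -0.    0.81  0.08]
```

Emit:
arm_command(plan="0 0 0.004 0;0 0 0.008 0;0 0 0.008 0;0 0 0.008 0;0 0 0.008 0;0 0 0.008 0;0 0 0.008 0;0 0 0.008 0;0 0 0.008 0;0 0 0.008 0")

```text
time: 24.97
eef_pos: [0.4475, 0.1235, -0.0034]
orientation: [3.14, -0.0, 1.52]
wrist_force: [-5.5, 0.2, 23.1]
finger_gap: 0.0566
grasp_force: 66.9
```

Emit:
arm_command(plan="0 0 0 0;0 0 0 0;0 0 0 0;0 0 0 0;0 0 0 0;0 0 -0.03 0;0 0 -0.08 0;0 0 -0.15 0;0 0 -0.23 0;0 0 -0.31 0", claw=-1)

```text
time: 25.8
eef_pos: [0.4458, 0.1233, 0.1505]
orientation: [-3.139, 0.0, 1.519]
wrist_force: [1.1, -0.3, -0.9]
finger_gap: 0.0857
grasp_force: 0.0
```

```bash
python3 - <<'E'
from h import *
state();a=shot('top')
im=a['img'];h=cv2.cvtColor(im,cv2.COLOR_RGB2HSV)
def big(m,x0,y0,x1,y1):
    q=np.zeros_like(m);q[y0:y1,x0:x1]=m[y0:y1,x0:x1];c=cv2.findContours(q,0,2)[0];return max(c,key=cv2.contourArea)
red=cv2.inRange(h,(0,150,60),(6,255,255));blue=cv2.inRange(h,(100,120,50),(125,255,255));yel=cv2.inRange(h,(22,120,80),(32,255,255))
k=cv2.minAreaRect(big(red,430,220,470,270));print('knob',k,onz(a,*k[0],.1).round(4))
l=big(blue,360,220,460,260);(cx,cy),r=cv2.minEnclosingCircle(l);print('lever',cv2.minAreaRect(l),cx,cy,r)
y=cv2.minAreaRect(big(yel,380,270,500,340));print('blk',y,onz(a,*y[0],.046).round(4))
q=np.array([onz(a,u,v,.046)[:2] for u,v in cv2.boxPoints(y)]);print(q.round(3).tolist())
c=im[195:285,350:480];cv2.imwrite('pics/t7.png',cv2.resize(c,(780,540),interpolation=cv2.INTER_CUBIC)[:,:,::-1])
E
```

```text
t 25.8 p [0.4458 0.1233 0.1505] yaw 87.06 F [ 1.1 -0.3 -0.9] gap 0.0857 gf 0.0 q [0.03 0.14 1.81 0.   1.19 0.08]
knob ((446.0000305175781, 243.5), (7.77817440032959, 10.60660171508789), 45.0) [ 0.5847 -0.3019  0.1   ]
lever ((409.5302734375, 243.50047302246094), (77.12749481201172, 14.043841361999512), 0.8680515289306641) 409.5 245.5 38.7621955871582
blk ((429.37945556640625, 320.7158508300781), (32.15395736694336, 23.40709686279297), 70.82099914550781) [ 0.4236 -0.2527  0.046 ]
[[0.452, -0.22], [0.465, -0.271], [0.395, -0.285], [0.383, -0.234]]
```

View pics/t7.png

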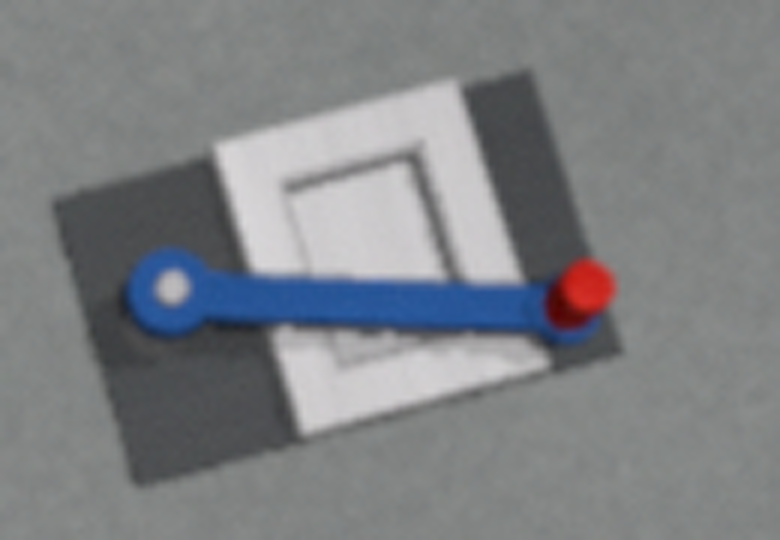

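The crop shows the lever about 20° open across the pocket. The pin is at crop (172,287), the knob top at (587,286), and the pocket mouth's corners are near (285,187), (422,150) and (338,365). The block has been knocked and is now at (429,321).

```bash
python3 - <<'E'
from h import *
a=shot('top')
f=lambda x,y,z:onz(a,350+x/6,195+y/6,z)
H=f(172,287,.066);print('hinge',H.round(4),'knobtop',f(587,286,.105).round(4),'leverend',f(570,317,.06).round(4))
# white holder top corners z=.024(+?); pocket
W=[f(*c,.029) for c in((215,145),(460,80),(548,368),(302,436))]
c=np.mean(W,0);print('holder c',c.round(4))
for i in range(4):
    d=W[(i+1)%4]-W[i];print(np.linalg.norm(d).round(4),np.degrees(np.arctan2(d[1],d[0])).round(1))
P=[f(*c,.024) for c in((285,187),(422,150),(338,365))];print([p.round(4).tolist() for p in P])
e1=P[1]-P[0];e2=P[2]-P[0];print((( P[1]+P[2])/2).round(4),np.linalg.norm(e1),np.linalg.norm(e2),np.degrees(np.arctan2(e1[1],e1[0])),np.degrees(np.arctan2(e2[1],e2[0])))
F=[f(*c,.005) for c in((53,203),(530,70),(622,352),(140,487))];cf=np.mean(F,0);print('foot c',cf.round(4))
for i in range(4):
    d=F[(i+1)%4]-F[i];print(np.linalg.norm(d).round(4),np.degrees(np.arctan2(d[1],d[0])).round(1))
K=f(587,286,.105);go([K[0],K[1],.16],87.07);
th=np.degrees(np.arctan2(*(K-H)[1::-1]));print('lever dir',th,np.linalg.norm((K-H)[:2]))
E
```

```text
hinge [ 0.6076 -0.1584  0.066 ] knobtop [ 0.5852 -0.305   0.105 ] leverend [ 0.5827 -0.3077  0.06  ]
holder c [ 0.6196 -0.2454  0.029 ]
0.1005 -80.4
0.1191 -171.2
0.0994 100.0
0.1197 9.3
[[0.6518, -0.2124, 0.024], [0.6614, -0.2678, 0.024], [0.5792, -0.224, 0.024]]
[ 0.6203 -0.2459  0.024 ] 0.05628303368362082 0.07352643900660671 -80.15994361352877 -170.92747779127805
foot c [ 0.618  -0.2312  0.005 ]
0.1995 -79.6
0.1193 -170.4
0.1982 100.2
0.1187 10.3
row [-0.8423  0.3112 -0.0053] 0.0 rows~ 10.767023955297297 0.0008386382627054698
lever dir -98.69793879785564 0.14828474371496114
```

Emit:
arm_command(plan="-0.075 0.025 -0.02 0.005;-0.15 0.05 -0.02 0.01;-0.225 0.08 -0.02 0.015;-0.3 0.11 -0.02 0.02;-0.375 0.14 -0.02 0.025;-0.45 0.165 -0.02 0.032;-0.525 0.19 -0.02 0.032;-0.6 0.22 -0.02 0.032;-0.675 0.25 -0.02 0.032;-0.75 0.28 -0.02 0.032")

```text
time: 26.73
eef_pos: [0.5673, -0.2601, 0.1584]
orientation: [-3.14, -0.001, 1.419]
wrist_force: [0.7, 1.3, 1.2]
finger_gap: 0.0853
grasp_force: 0.0
```

Emit:
arm_command(plan="-0.06 0.04 0 0;-0.092 0.037 0 0;-0.092 0.037 0 0;-0.092 0.037 0 0;-0.092 0.037 0 0;-0.092 0.037 0 0;-0.092 0.037 0 0;-0.092 0.037 0 0;-0.092 0.037 0 0;-0.092 0.037 0 0")

```text
time: 27.57
eef_pos: [0.5789, -0.3061, 0.1599]
orientation: [3.141, 0.0, 1.42]
wrist_force: [0.1, 0.1, 0.0]
finger_gap: 0.0853
grasp_force: 0.0
```

```bash
python3 - <<'E'
from h import *
state();s=shot('wrist');h=cv2.cvtColor(s['img'],cv2.COLOR_RGB2HSV)
m=cv2.inRange(h,(0,150,60),(6,255,255));p=proj(s,[.585,-.305,.105]);print(p)
for c in cv2.findContours(m,0,2)[0]:
    if cv2.contourArea(c)>80:
        (u,v),r=cv2.minEnclosingCircle(c);print(u,v,r,cv2.boundingRect(c))
x=[ (c,cv2.boundingRect(c)) for c in cv2.findContours(m,0,2)[0]]
go([.585,-.305,.07],81.3)
E
```

```text
t 27.57 p [ 0.5789 -0.3061  0.1599] yaw 81.35 F [0.1 0.1 0. ] gap 0.0853 gf 0.0 q [-0.66  0.47  1.32 -0.    1.35 -0.51]
[328.55511416 244.52494046]
330.77728271484375 238.7576446533203 22.276042938232422 (316, 217, 33, 45)
row [0.0043 0.0117 0.1795] 0.0002 rows~ 2.1579649555826363 0.004558191591032183
```

Emit:
arm_command(plan="0.006 0.013 0 0;0.006 0.013 0.03 0;0.006 0.013 0.06 0;0.006 0.013 0.09 0;0.006 0.013 0.12 0;0.006 0.013 0.145 0;0.006 0.013 0.165 0;0.006 0.013 0.176 0;0.006 0.013 0.176 0;0.006 0.013 0.176 0")

```text
time: 28.45
eef_pos: [0.5859, -0.3046, 0.0716]
orientation: [3.142, 0.0, 1.419]
wrist_force: [1.1, 0.5, 0.4]
finger_gap: 0.0856
grasp_force: 0.0
```

Emit:
arm_command(plan="0 0 0 0;0 0 0 0;0 0 0 0;0 0 0 0;0 0 0 0;0 0 0 0;0 0 0 0;0 0 0 0;0 0 0 0;0 0 0 0", claw=1, grip_force=30)

```text
time: 29.28
eef_pos: [0.5862, -0.3051, 0.0728]
orientation: [3.14, 0.001, 1.419]
wrist_force: [-0.3, 0.5, 5.6]
finger_gap: 0.0002
grasp_force: 2.9
```

```bash
python3 - <<'E'
from h import *
state();st=manip.sense();p=st['eef_pos'][:2];H=np.array([.606,-.1578]);y=st['orientation'][2]
d=p-H;print(np.linalg.norm(d),np.degrees(np.arctan2(d[1],d[0])))
# rows: arc about H, in tool axes at start (two calls)
X=np.array([np.cos(y),np.sin(y)]);Y=np.array([np.sin(y),-np.cos(y)])
for t in range(4,88,4):
    a=np.radians(-t);Rm=np.array([[np.cos(a),-np.sin(a)],[np.sin(a),np.cos(a)]])
    q=H+Rm@d-p;print(t,(q@X/.5).round(3),(q@Y/.5).round(3),round(t/180,3),(H+Rm@d).round(3))
E
```

```text
t 29.28 p [ 0.5862 -0.3051  0.0728] yaw 81.3 F [-0.3  0.5  5.6] gap 0.0002 gf 2.9 q [-0.65  0.55  1.41 -0.    1.18 -0.5 ]
0.1486669444810903 -97.6694564870954
4 0.0 -0.021 0.022 [ 0.576 -0.303]
8 0.002 -0.041 0.044 [ 0.566 -0.301]
12 0.005 -0.062 0.067 [ 0.556 -0.298]
16 0.01 -0.082 0.089 [ 0.546 -0.294]
20 0.016 -0.102 0.111 [ 0.537 -0.289]
24 0.024 -0.121 0.133 [ 0.528 -0.284]
28 0.032 -0.14 0.156 [ 0.519 -0.279]
32 0.042 -0.158 0.178 [ 0.511 -0.272]
36 0.054 -0.176 0.2 [ 0.503 -0.265]
40 0.066 -0.192 0.222 [ 0.496 -0.258]
44 0.08 -0.208 0.244 [ 0.489 -0.25 ]
48 0.094 -0.223 0.267 [ 0.483 -0.242]
52 0.11 -0.236 0.289 [ 0.478 -0.233]
56 0.127 -0.249 0.311 [ 0.473 -0.224]
60 0.144 -0.26 0.333 [ 0.468 -0.214]
64 0.162 -0.27 0.356 [ 0.465 -0.205]
68 0.181 -0.279 0.378 [ 0.462 -0.195]
72 0.2 -0.286 0.4 [ 0.46  -0.184]
76 0.22 -0.293 0.422 [ 0.458 -0.174]
80 0.24 -0.297 0.444 [ 0.457 -0.164]
84 0.261 -0.3 0.467 [ 0.457 -0.153]
```

The fingers closed above the knob, so the tips sit about 33 mm above the reported TCP throughout. I'll reopen, lower by that amount and grip.

Emit:
arm_command(plan="0 0 0 0;0 0 0 0;0 0 0 0;0 0 0 0;0 0 0 0;0 0 0.02 0;0 0 0.04 0;0 0 0.06 0;0 0 0.066 0;0 0 0.066 0", claw=-1)

```text
time: 30.12
eef_pos: [0.5844, -0.3037, 0.0361]
orientation: [-3.138, -0.002, 1.419]
wrist_force: [0.2, 1.0, 0.4]
finger_gap: 0.0851
grasp_force: 0.0
```

Emit:
arm_command(plan="0 0 0 0;0 0 0 0;0 0 0 0;0 0 0 0;0 0 0 0;0 0 0 0;0 0 0 0;0 0 0 0;0 0 0 0;0 0 0 0", claw=1, grip_force=30)

```text
time: 30.95
eef_pos: [0.5858, -0.3049, 0.0391]
orientation: [3.141, 0.001, 1.419]
wrist_force: [-2.3, -0.1, 4.3]
finger_gap: 0.0192
grasp_force: 29.6
```

```bash
python3 - <<'E'
from h import *
state()
E
```

```text
t 30.95 p [ 0.5858 -0.3049  0.0391] yaw 81.31 F [-2.3 -0.1  4.3] gap 0.0192 gf 29.6 q [-0.65  0.58  1.44 -0.    1.11 -0.5 ]
```

Emit:
arm_command(plan="0 -0.021 0 0.022;0.002 -0.041 0 0.044;0.005 -0.062 0 0.067;0.01 -0.082 0 0.089;0.016 -0.102 0 0.111;0.024 -0.121 0 0.133;0.032 -0.14 0 0.156;0.042 -0.158 0 0.178;0.054 -0.176 0 0.2;0.066 -0.192 0 0.222")

```text
time: 31.78
eef_pos: [0.497, -0.257, 0.0391]
orientation: [3.139, -0.002, 0.718]
wrist_force: [3.9, 2.7, 2.8]
finger_gap: 0.0192
grasp_force: 29.9
```

```bash
python3 - <<'E'
from h import *
state()
E
```

```text
t 31.78 p [ 0.497  -0.257   0.0391] yaw 41.14 F [3.9 2.7 2.8] gap 0.0192 gf 29.9 q [-0.68  0.43  1.72  0.    0.99  0.17]
```

Emit:
arm_command(plan="0 -0.021 0 0.022;0.002 -0.041 0 0.044;0.005 -0.062 0 0.067;0.01 -0.082 0 0.089;0.016 -0.102 0 0.111;0.024 -0.121 0 0.133;0.032 -0.14 0 0.156;0.042 -0.158 0 0.178;0.054 -0.176 0 0.2;0.066 -0.192 0 0.222")

```text
time: 32.62
eef_pos: [0.4596, -0.1637, 0.0391]
orientation: [3.14, -0.005, 0.021]
wrist_force: [7.6, 0.1, -1.0]
finger_gap: 0.0194
grasp_force: 29.5
```

Emit:
arm_command(plan="0 0 0 0;0 0 0 0;0 0 0 0;0 0 0 0;0 0 0 0;0 0 -0.04 0;0 0 -0.1 0;0 0 -0.16 0;0 0 -0.22 0;0 0 -0.28 0", claw=-1)

```text
time: 33.45
eef_pos: [0.4567, -0.1638, 0.1798]
orientation: [-3.141, 0.0, 0.024]
wrist_force: [0.6, -0.4, -0.5]
finger_gap: 0.0853
grasp_force: 0.0
```

```bash
python3 - <<'E'
from h import *
state()
from h import *
a=shot('top');b=shot('side','s8.png')
for s,n,roi in((a,'top',(380,270,520,350)),(b,'side',(300,330,380,400))):
    m=cv2.inRange(cv2.cvtColor(s['img'],cv2.COLOR_RGB2HSV),(22,120,80),(32,255,255));q=np.zeros_like(m);x0,y0,x1,y1=roi;q[y0:y1,x0:x1]=m[y0:y1,x0:x1]
    k=max(cv2.findContours(q,0,2)[0],key=cv2.contourArea);r=cv2.minAreaRect(k);print(n,cv2.contourArea(k),r,onz(s,*r[0],.046).round(4))
    if n=='side': print(cv2.approxPolyDP(k,4,True)[:,0].tolist())
E
```

```text
t 33.45 p [ 0.4567 -0.1638  0.1798] yaw 1.37 F [ 0.6 -0.4 -0.5] gap 0.0853 gf 0.0 q [-0.57  0.16  1.71 -0.    1.27  0.97]
top 503.0 ((429.6214294433594, 321.63250732421875), (29.920307159423828, 23.31330108642578), 70.70995330810547) [ 0.4215 -0.253   0.046 ]
side 1158.5 ((323.682373046875, 371.37060546875), (30.80412483215332, 41.976043701171875), 40.60129928588867) [ 0.4194 -0.2596  0.046 ]
[[326, 348], [302, 373], [303, 381], [321, 395], [345, 368], [345, 362]]
```

View pics/s8.png

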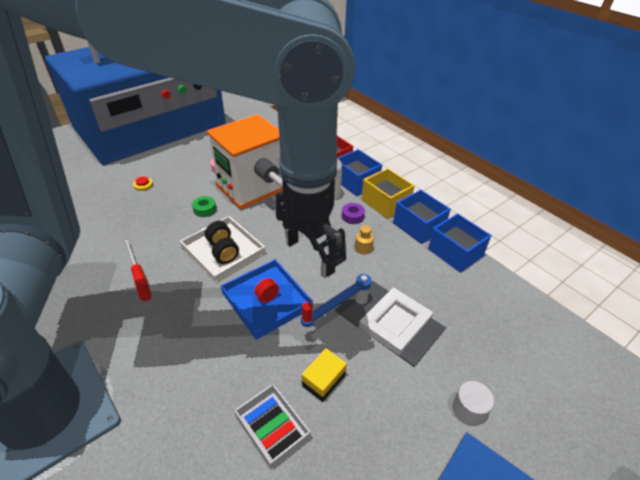

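Side view: both rings are in the white tray (222,240), the collar is in the blue tray (267,290), and the bar is bare. The lever is wide open with its knob at (308,313), and the block is at (324,372). Moving over the block.

```bash
python3 -c "
from h import *
go([.422,-.2535,.18],12)"
```

```text
row [-0.0802  0.1735  0.0076] -0.059 rows~ 2.29366996193736 1.4832197437128665
```

Emit:
arm_command(plan="-0.03 0.06 0 -0.02;-0.06 0.12 0 -0.04;-0.08 0.174 0 -0.059;-0.08 0.174 0 -0.059;-0.08 0.174 0 -0.059;-0.08 0.174 0 -0.059;-0.08 0.174 0 -0.059;-0.08 0.174 0 -0.059;-0.08 0.174 0 -0.059;-0.08 0.174 0 -0.059")

```text
time: 34.38
eef_pos: [0.4195, -0.2509, 0.1785]
orientation: [-3.142, -0.0, 0.211]
wrist_force: [-0.2, -0.5, -0.0]
finger_gap: 0.0855
grasp_force: 0.0
```

```bash
cat > blk.py <<'E'
from h import *
state();s=shot('wrist')
m=cv2.inRange(cv2.cvtColor(s['img'],cv2.COLOR_RGB2HSV),(22,120,60),(34,255,255));k=max(cv2.findContours(m,0,2)[0],key=cv2.contourArea)
print(cv2.boundingRect(k))
r=cv2.minAreaRect(k);q=np.array([onz(s,u,v,.046)[:2] for u,v in cv2.boxPoints(r)])
for i in range(2): d=q[i+1]-q[i];print(np.linalg.norm(d).round(4),np.degrees(np.arctan2(d[1],d[0])).round(1))
# sharper: quad approx
ap=cv2.approxPolyDP(k,.03*cv2.arcLength(k,True),True)[:,0];print([onz(s,u,v,.046)[:2].round(4).tolist() for u,v in ap])
c=q.mean(0);print('c',c.round(4));go([c[0],c[1],-.008],12)
E
python3 blk.py
```

```text
t 34.38 p [ 0.4195 -0.2509  0.1785] yaw 12.07 F [-0.2 -0.5 -0. ] gap 0.0855 gf 0.0 q [-0.77  0.16  1.71  0.    1.27  0.59]
(292, 161, 69, 95)
0.0486 -77.9
0.0708 -166.3
[[0.4554, -0.2266], [0.3865, -0.2395], [0.3957, -0.2859], [0.4617, -0.2729]]
c [ 0.4254 -0.2559]
row [0.0096 0.012  0.3731] 0.0003 rows~ 4.47720720970221 0.007966419919781165
```

Emit:
arm_command(plan="0.01 0.011 0.07 0;0.01 0.011 0.14 0;0.01 0.011 0.2 0;0.01 0.011 0.25 0;0.01 0.011 0.29 0;0.01 0.011 0.32 0;0.01 0.011 0.345 0;0.01 0.011 0.36 0;0.01 0.011 0.37 0;0.01 0.011 0.37 0")

```text
time: 35.27
eef_pos: [0.425, -0.2555, -0.0071]
orientation: [-3.141, 0.001, 0.21]
wrist_force: [-0.7, -0.1, -0.1]
finger_gap: 0.0858
grasp_force: 0.0
```

Emit:
arm_command(plan="0 0 0 0;0 0 0 0;0 0 0 0;0 0 0 0;0 0 0 0;0 0 0 0;0 0 0 0;0 0 0 0;0 0 0 0;0 0 0 0", claw=1, grip_force=60)

```text
time: 36.1
eef_pos: [0.426, -0.2564, -0.0053]
orientation: [3.14, -0.001, 0.21]
wrist_force: [-0.4, 0.7, 5.6]
finger_gap: 0.0485
grasp_force: 63.7
```

```bash
python3 blk.py
```

```text
t 36.1 p [ 0.426  -0.2564 -0.0053] yaw 12.0 F [-0.4  0.7  5.6] gap 0.0485 gf 63.7 q [-0.77  0.4   1.91  0.    0.83  0.59]
(238, 229, 160, 205)
0.0476 -78.0
0.0737 -164.9
[[0.4599, -0.2289], [0.3877, -0.2403], [0.397, -0.2864], [0.4671, -0.2687]]
c [ 0.4281 -0.2557]
row [ 0.0044 -0.0005  0.0054] 0.0 rows~ 0.08374547554635868 0.0008728483895902299
```

Emit:
arm_command(plan="0 0 -0.02 0;0 0 -0.05 0;0 0 -0.1 0;0 0 -0.16 0;0.04 0.01 -0.2 0.003;0.08 0.02 -0.2 0.006;0.12 0.03 -0.2 0.009;0.15 0.035 -0.2 0.011;0.17 0.035 -0.2 0.011;0.17 0.035 -0.2 0.011")

```text
time: 36.98
eef_pos: [0.5134, -0.2548, 0.0937]
orientation: [3.141, -0.001, 0.176]
wrist_force: [-0.6, 0.7, -3.5]
finger_gap: 0.0486
grasp_force: 62.9
```

```bash
cat > pk.py <<'E'
from h import *
state();s=shot('wrist','w9.png');h=cv2.cvtColor(s['img'],cv2.COLOR_RGB2HSV)
c0=proj(s,[.62,-.2457,.024]);print('exp c',c0,[proj(s,p).round(0).tolist() for p in([.652,-.212,.024],[.661,-.267,.024],[.58,-.224,.024],[.589,-.279,.024])])
m=cv2.inRange(h,(0,0,125),(179,45,255))
# dark foot surround -> holder bright
ks=[k for k in cv2.findContours(m,cv2.RETR_LIST,2)[0] if cv2.contourArea(k)>800]
for k in ks:
    r=cv2.minAreaRect(k)
    q=np.array([onz(s,u,v,.024)[:2] for u,v in cv2.boxPoints(r)]);c=q.mean(0)
    if np.hypot(*(c-[.62,-.2457]))<.06:
        d=q[1]-q[0];e=q[2]-q[1];print(r[0],c.round(4),np.linalg.norm(d).round(4),np.linalg.norm(e).round(4),np.degrees(np.arctan2(d[1],d[0])).round(1),np.degrees(np.arctan2(e[1],e[0])).round(1))
E
python3 pk.py
```

```text
t 36.98 p [ 0.5134 -0.2548  0.0937] yaw 10.1 F [-0.6  0.7 -3.5] gap 0.0486 gf 62.9 q [-0.66  0.39  1.62  0.    1.13  0.74]
exp c [336.24214332  46.34464271] [[282.0, -35.0], [393.0, -33.0], [284.0, 116.0], [385.0, 118.0]]
(313.1381530761719, 128.01705932617188) [ 0.5702 -0.2419] 0.149 0.1173 0.8 -84.0
```

View pics/w9.png

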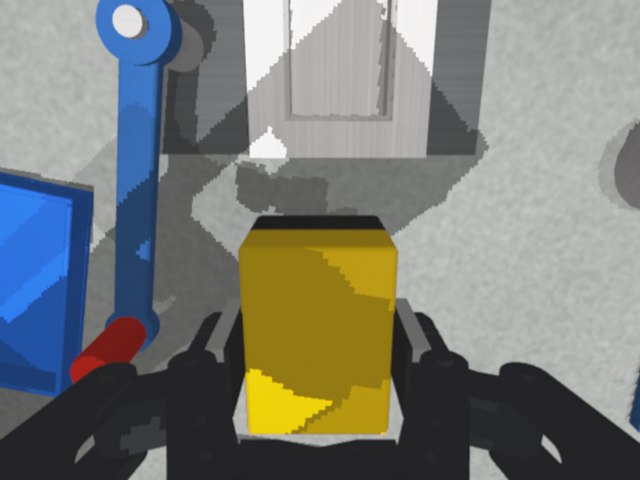

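The wrist view shows the holder's near edge from (249,157) to (427,157) and the pocket's near edge at row 121, columns 287–393. The held block's top face has corners near (240,248), (397,248), (388,434) and (248,434).

```bash
python3 - <<'E'
from h import *
state();s=shot('wrist')
A=onz(s,249,157,.024);B=onz(s,427,157,.024);d=(A-B)[:2];print('near edge',A.round(4),B.round(4),np.linalg.norm(d),np.degrees(np.arctan2(d[1],d[0]))-90)
th=np.radians(10);x=np.array([np.cos(th),np.sin(th)]);print('pocket from edge',((A+B)[:2]/2+.06*x).round(4))
A=onz(s,287,121,.024);B=onz(s,393,121,.024);print('pocket from mouth',((A+B)[:2]/2+.038*x).round(4),np.linalg.norm((A-B)[:2]),np.degrees(np.arctan2(*(A-B)[1::-1]))-90)
q=np.array([onz(s,u,v,.145)[:2] for u,v in((240,248),(397,248),(388,434),(248,434))]);print('blk',q.round(4).tolist(),q.mean(0).round(4))
d=q[0]-q[1];e=q[1]-q[2];print(np.linalg.norm(d),np.linalg.norm(e),np.degrees(np.arctan2(*d[::-1]))-90,np.degrees(np.arctan2(*e[::-1])),np.degrees(np.arctan2(*(q[0]-q[3])[::-1])))
go([.620,-.2457,.07],10)
E
```

```text
t 37.03 p [ 0.512  -0.2548  0.0934] yaw 10.1 F [-0.8 -0.2 -3.7] gap 0.0487 gf 62.9 q [-0.66  0.39  1.62 -0.    1.13  0.74]
near edge [ 0.5533 -0.2078  0.024 ] [ 0.571  -0.3069  0.024 ] 0.10071036932143176 10.153722162824593
pocket from edge [ 0.6212 -0.247 ]
pocket from mouth [ 0.619  -0.2481] 0.058576625477579636 10.154168328146369
blk [[0.5406, -0.2257], [0.5489, -0.2724], [0.4822, -0.2848], [0.4736, -0.2369]] [ 0.5113 -0.2549]
0.047474370859384746 0.06790030374960064 10.152493381098367 10.567937107632464 9.514620948407371
row [0.2174 0.0203 0.0461] 0.0005 rows~ 2.676038576895977 0.011537417044487781
```

Emit:
arm_command(plan="0.05 0.005 0 0;0.1 0.01 0 0;0.15 0.015 0 0;0.19 0.02 0 0;0.2175 0.022 0 0;0.2175 0.022 0.03 0;0.2175 0.022 0.06 0;0.2175 0.022 0.09 0;0.2175 0.022 0.117 0;0.2175 0.022 0.117 0")

```text
time: 37.92
eef_pos: [0.6174, -0.2461, 0.0315]
orientation: [-3.137, 0.006, 0.175]
wrist_force: [-0.7, 0.5, -2.6]
finger_gap: 0.0484
grasp_force: 62.7
```

```bash
python3 - <<'E'
from h import *
state();go([.6205,-.2467,.0007],10.1)
E
```

```text
t 37.92 p [ 0.6174 -0.2461  0.0315] yaw 10.0 F [-0.7  0.5 -2.6] gap 0.0484 gf 62.7 q [-0.55  0.6   1.43 -0.    1.12  0.85]
row [0.0062 0.0026 0.0615] -0.0006 rows~ 0.7413903939923852 0.014120408871551164
```

Emit:
arm_command(plan="0 0 0 0;0 0 0 0;0 0 0 0;0 0 0.008 0;0 0 0.012 0;0 0 0.016 0;0 0 0.016 0;0 0 0.016 0;0 0 0.016 0;0 0 0.016 0")

```text
time: 38.75
eef_pos: [0.6211, -0.2473, 0.0271]
orientation: [3.141, -0.0, 0.175]
wrist_force: [0.3, 0.2, -2.6]
finger_gap: 0.0487
grasp_force: 62.8
```

```bash
python3 - <<'E'
from h import *
state();go([.6205,-.2467,.0007],10.1)
E
```

```text
t 38.75 p [ 0.6211 -0.2473  0.0271] yaw 10.02 F [ 0.3  0.2 -2.6] gap 0.0487 gf 62.8 q [-0.55  0.61  1.43 -0.    1.1   0.85]
row [-0.0011 -0.0013  0.0528] -0.0004 rows~ 0.6336513276652147 0.010666972259036366
```

Well placed. I'll descend in part and watch the force.

Emit:
arm_command(plan="-0.001 0 0.004 0;-0.001 0 0.008 0;-0.001 0 0.012 0;-0.001 0 0.016 0;-0.001 0 0.02 0;-0.001 0 0.023 0;-0.001 0 0.026 0;-0.001 0 0.028 0;-0.001 0 0.03 0;-0.001 0 0.03 0")

```text
time: 39.58
eef_pos: [0.6236, -0.247, 0.0159]
orientation: [3.139, -0.006, 0.175]
wrist_force: [1.2, 6.5, 15.2]
finger_gap: 0.0487
grasp_force: 65.5
```

```bash
python3 - <<'E'
from h import *
state()
E
```

```text
t 39.58 p [ 0.6236 -0.247   0.0159] yaw 10.03 F [ 1.2  6.5 15.2] gap 0.0487 gf 65.5 q [-0.54  0.62  1.44  0.    1.07  0.85]
```

Emit:
arm_command(plan="0 0 -0.006 0;0.003 -0.002 -0.008 0;0.003 -0.004 -0.008 0;0.003 -0.004 -0.004 0;0.003 -0.004 0 0;0.003 -0.004 0.003 0;0.003 -0.004 0.006 0;0.003 -0.004 0.008 0;0.003 -0.004 0.008 0;0.003 -0.004 0.008 0")

```text
time: 40.42
eef_pos: [0.6263, -0.2452, 0.0125]
orientation: [3.138, -0.009, 0.175]
wrist_force: [5.9, 5.8, 18.3]
finger_gap: 0.0487
grasp_force: 66.8
```

```bash
python3 - <<'E'
from h import *
state();print(manip.sense()['moment'].round(2))
E
```

```text
t 40.42 p [ 0.6263 -0.2452  0.0125] yaw 10.01 F [ 5.9  5.8 18.3] gap 0.0487 gf 66.8 q [-0.54  0.63  1.44  0.    1.07  0.85]
[ 0.94 -0.21 -0.14]
```

Emit:
arm_command(plan="0 0 -0.006 0;0.004 -0.002 -0.008 0;0.006 -0.005 -0.008 0;0.006 -0.005 -0.004 0;0.006 -0.005 0 0;0.006 -0.005 0.002 0;0.006 -0.005 0.004 0;0.006 -0.005 0.006 0;0.006 -0.005 0.006 0;0.006 -0.005 0.006 0")

```text
time: 41.25
eef_pos: [0.6282, -0.2442, 0.0088]
orientation: [3.136, -0.008, 0.175]
wrist_force: [5.0, -1.0, 17.3]
finger_gap: 0.0488
grasp_force: 67.4
```

```bash
python3 - <<'E'
from h import *
state();print(manip.sense()['moment'].round(2))
E
```

```text
t 41.25 p [ 0.6282 -0.2442  0.0088] yaw 10.0 F [ 5.  -1.  17.3] gap 0.0488 gf 67.4 q [-0.54  0.63  1.44  0.    1.06  0.86]
[-0.15 -0.13 -0.07]
```

```bash
cat > slip.py <<'E'
from h import *
s=shot('wrist')
for im in (cv2.imread('pics/w9.png')[:,:,::-1],s['img']):
    h=cv2.cvtColor(np.ascontiguousarray(im),cv2.COLOR_RGB2HSV);m=cv2.inRange(h,(22,120,60),(34,255,255));k=max(cv2.findContours(m,0,2)[0],key=cv2.contourArea)
    print(cv2.boundingRect(k),cv2.approxPolyDP(k,5,True)[:,0].tolist())
    for u in(300,): print('col',u,[int(v) for v in np.flatnonzero(np.abs(np.diff(h[:260,u,2].astype(int)))>14)])
    for v in(150,170,190,205): print('row',v,[int(x) for x in np.flatnonzero(np.abs(np.diff(h[v,180:460,2].astype(int)))>14)+180])
state();print('top z .131 face if unslipped')
E
python3 slip.py
```

```text
(239, 229, 159, 205) [[252, 229], [239, 249], [249, 431], [384, 433], [397, 251], [387, 233]]
col 300 [38, 39, 157, 214, 215, 228, 229, 230]
row 150 [243, 248, 249, 285, 286, 425, 426]
row 170 [220, 235, 236, 264, 265, 276, 277]
row 190 [201, 202, 236, 237, 447, 448, 451]
row 205 [190, 191, 243, 244, 268, 270, 431, 437, 438]
(241, 241, 154, 207) [[245, 246], [243, 438], [313, 447], [391, 439], [392, 247], [376, 241]]
col 300 [8, 9, 164, 165, 237, 238, 240, 241]
row 150 [197, 198]
row 170 [188, 189, 190, 455, 456]
row 190 [189, 190, 191, 225, 226, 231, 232, 453, 454]
row 205 [191, 192, 213, 214, 234, 235, 451, 452, 453]
t 41.3 p [ 0.6282 -0.2442  0.0087] yaw 10.0 F [ 4.6 -0.3 16.6] gap 0.0485 gf 67.4 q [-0.54  0.63  1.44  0.    1.06  0.86]
top z .131 face if unslipped
```

```bash
python3 - <<'E'
from h import *
s=shot('wrist');st=manip.sense();g=cv2.cvtColor(s['img'],cv2.COLOR_RGB2GRAY).astype(int)
th=np.radians(10);X=np.array([np.cos(th),np.sin(th)]);Y=np.array([-np.sin(th),np.cos(th)]);T=st['eef_pos'][:2]
for u in(280,300,320,340,360):
    vs=np.flatnonzero(np.abs(np.diff(g[:238,u]))>8)
    print(u,[(int(v),round(float((onz(s,u,v+.5,.024)[:2]-T)@X),4)) for v in vs],[int(x) for x in g[140:240:10,u]])
v=200
us=np.flatnonzero(np.abs(np.diff(g[v,180:460]))>8)+180
for v in(180,200):print(v,[(int(u),round(float((onz(s,u+.5,v,.024)[:2]-T)@Y),4)) for u in np.flatnonzero(np.abs(np.diff(g[v,180:460]))>8)+180])
E
```

```text
280 [(32, 0.0987), (33, 0.0984), (34, 0.0981), (157, 0.0565), (158, 0.0562), (160, 0.0554), (163, 0.0543), (164, 0.054), (165, 0.0536), (216, 0.0342), (217, 0.0338)] [117, 121, 98, 170, 169, 169, 169, 170, 122, 135]
300 [(8, 0.1061), (9, 0.1058), (10, 0.1055), (157, 0.0565), (158, 0.0562), (159, 0.0558), (160, 0.0554), (163, 0.0543), (164, 0.054), (165, 0.0536), (216, 0.0342), (217, 0.0338)] [116, 112, 99, 172, 171, 170, 171, 170, 145, 137]
320 [(157, 0.0565), (158, 0.0562), (159, 0.0558), (160, 0.0554), (163, 0.0543), (164, 0.054), (165, 0.0536), (216, 0.0342), (217, 0.0338)] [115, 113, 92, 174, 173, 173, 173, 173, 148, 137]
340 [(157, 0.0565), (158, 0.0562), (159, 0.0558), (160, 0.0554), (163, 0.0543), (164, 0.054), (165, 0.0536), (216, 0.0342), (217, 0.0338), (220, 0.0326)] [117, 120, 92, 174, 173, 173, 173, 172, 147, 135]
360 [(157, 0.0565), (158, 0.0562), (160, 0.0554), (163, 0.0543), (164, 0.054), (165, 0.0536), (216, 0.0342), (217, 0.0338), (222, 0.0318), (224, 0.031), (225, 0.0306), (226, 0.0302)] [118, 115, 91, 176, 174, 174, 174, 174, 144, 132]
180 [(189, 0.0483), (190, 0.0479), (191, 0.0475), (454, -0.0513), (455, -0.0516), (456, -0.052)]
200 [(190, 0.0485), (191, 0.0481), (192, 0.0478), (193, 0.0474), (213, 0.0398), (214, 0.0394), (230, 0.0333), (231, 0.033), (232, 0.0326), (452, -0.0512), (453, -0.0516), (454, -0.0519)]
```

The block has pitched about 20° in the grip because the pads held only its top 9 mm. Its rear edge is caught on the rim, while the pocket centre measures (0.6226, −0.2472). I'll lift out, set it on the table to flatten and regrip deeper.

Emit:
arm_command(plan="0 0 -0.02 0;0 0 -0.05 0;0 0 -0.09 0;-0.01 0 -0.13 0;-0.07 -0.01 -0.14 0;-0.14 -0.02 -0.14 0;-0.21 -0.03 -0.14 0;-0.28 -0.03 -0.14 0;-0.34 -0.03 -0.14 0;-0.377 -0.03 -0.14 0")

```text
time: 42.18
eef_pos: [0.4316, -0.2587, 0.0733]
orientation: [-3.137, 0.004, 0.174]
wrist_force: [-0.6, -0.6, -2.6]
finger_gap: 0.0486
grasp_force: 65.5
```

Emit:
arm_command(plan="0 0 0.02 0;0 0 0.05 0;0 0 0.08 0;0 0 0.1 0;0 0 0.115 0;0 0 0.125 0;0 0 0.13 0;0 0 0.135 0;0 0 0.135 0;0 0 0.135 0")

```text
time: 43.02
eef_pos: [0.4363, -0.2603, 0.0078]
orientation: [3.141, -0.0, 0.175]
wrist_force: [-0.4, -0.4, -3.2]
finger_gap: 0.0483
grasp_force: 65.5
```

```bash
python3 -c "
from h import *
state()"
```

```text
t 43.02 p [ 0.4363 -0.2603  0.0078] yaw 10.03 F [-0.4 -0.4 -3.2] gap 0.0483 gf 65.5 q [-0.76  0.4   1.87 -0.    0.87  0.64]
```

Emit:
arm_command(plan="0 0 0.004 0;0 0 0.008 0;0 0 0.012 0;0 0 0.016 0;0 0 0.02 0;0 0 0.022 0;0 0 0.024 0;0 0 0.024 0;0 0 0.024 0;0 0 0.024 0")

```text
time: 43.85
eef_pos: [0.4357, -0.2604, -0.001]
orientation: [3.14, -0.0, 0.176]
wrist_force: [-11.7, 5.8, 33.5]
finger_gap: 0.0486
grasp_force: 69.9
```

```bash
python3 slip.py | grep -v -e col -e row
```

```text
(239, 229, 159, 205) [[252, 229], [239, 249], [249, 431], [384, 433], [397, 251], [387, 233]]
(241, 240, 154, 208) [[243, 247], [245, 439], [316, 447], [391, 439], [392, 247], [377, 240], [257, 240]]
t 43.9 p [ 0.4357 -0.2604 -0.001 ] yaw 10.07 F [-10.7   6.4  33.7] gap 0.0484 gf 69.9 q [-0.76  0.41  1.88 -0.    0.85  0.64]
top z .131 face if unslipped
```

Emit:
arm_command(plan="0 0 -0.005 0;0 0 -0.008 0;0 0 -0.008 0;0 0 -0.008 0;0 0 -0.008 0;0 0 -0.06 0;0 0 -0.12 0;0 0 -0.18 0;0 0 -0.24 0;0 0 -0.3 0", claw=-1)

```text
time: 44.73
eef_pos: [0.4356, -0.2598, 0.1464]
orientation: [-3.141, 0.001, 0.175]
wrist_force: [0.6, 0.4, -0.4]
finger_gap: 0.0854
grasp_force: 0.0
```

Emit:
arm_command(plan="0 0 -0.05 0;0 0 -0.05 0;0 0 -0.05 0;0 0 -0.05 0;0 0 -0.05 0;0 0 -0.05 0;0 0 -0.05 0;0 0 -0.05 0;0 0 -0.05 0;0 0 -0.05 0")

```text
time: 45.57
eef_pos: [0.4359, -0.2601, 0.1703]
orientation: [-3.141, 0.0, 0.175]
wrist_force: [0.2, -0.7, 0.5]
finger_gap: 0.0855
grasp_force: 0.0
```

```bash
python3 blk.py
```

```text
t 45.57 p [ 0.4359 -0.2601  0.1703] yaw 10.02 F [ 0.2 -0.7  0.5] gap 0.0855 gf 0.0 q [-0.76  0.2   1.68 -0.    1.26  0.64]
(284, 184, 69, 96)
0.0719 8.8
0.048 -79.9
[[0.4568, -0.2351], [0.387, -0.2445], [0.3937, -0.2915], [0.463, -0.2785]]
c [ 0.4251 -0.2622]
row [-0.0221  0.0004  0.3567] -0.011 rows~ 4.285608661342947 0.27604757979682054
```

Emit:
arm_command(plan="-0.022 0 0.07 0;-0.022 0 0.14 0;-0.022 0 0.2 0;-0.022 0 0.26 0;-0.022 0 0.3 0;-0.022 0 0.33 0;-0.022 0 0.355 0;-0.022 0 0.37 0;-0.022 0 0.383 0;-0.022 0 0.383 0")

```text
time: 46.45
eef_pos: [0.4247, -0.2617, -0.0218]
orientation: [-3.14, 0.001, 0.175]
wrist_force: [-0.3, 0.2, -1.2]
finger_gap: 0.0857
grasp_force: 0.0
```

Emit:
arm_command(plan="0 0 0 0;0 0 0 0;0 0 0 0;0 0 0 0;0 0 0 0;0 0 0 0;0 0 0 0;0 0 0 0;0 0 0 0;0 0 0 0", claw=1, grip_force=90)

```text
time: 47.28
eef_pos: [0.4259, -0.2627, -0.0198]
orientation: [3.14, -0.001, 0.175]
wrist_force: [-0.1, 0.6, 5.1]
finger_gap: 0.0489
grasp_force: 94.2
```

```bash
python3 slip.py | grep -v -e col -e row
```

```text
(239, 229, 159, 205) [[252, 229], [239, 249], [249, 431], [384, 433], [397, 251], [387, 233]]
(229, 244, 178, 203) [[244, 245], [229, 270], [240, 439], [311, 446], [395, 439], [406, 270], [393, 247]]
t 47.33 p [ 0.4259 -0.2627 -0.0198] yaw 10.02 F [-0.6  1.7  5.7] gap 0.0487 gf 94.2 q [-0.78  0.43  1.91  0.    0.8   0.62]
top z .131 face if unslipped
```

```bash
python3 - <<'E'
from h import *
s=shot('wrist');st=manip.sense();q=np.array([onz(s,u,v,.046)[:2] for u,v in((229,270),(406,270),(395,440),(240,440))]);print(q.round(4).tolist(),(q.mean(0)-st['eef_pos'][:2]).round(4))
go([.6226,-.2472,.07],10)
E
```

```text
[[0.4525, -0.2333], [0.4609, -0.2806], [0.4058, -0.2903], [0.3975, -0.2431]] [0.0032 0.0009]
row [ 0.393   0.0383 -0.179 ] 0.0001 rows~ 5.198043213235528 0.0034325558633676724
```

Emit:
arm_command(plan="0 0 -0.04 0;0 0 -0.1 0;0.04 0 -0.16 0;0.1 0.01 -0.18 0;0.17 0.02 -0.18 0;0.24 0.03 -0.18 0;0.31 0.038 -0.18 0;0.37 0.038 -0.18 0;0.399 0.038 -0.18 0;0.399 0.038 -0.18 0")

```text
time: 48.22
eef_pos: [0.6279, -0.2449, 0.0684]
orientation: [3.141, -0.002, 0.177]
wrist_force: [0.3, -0.4, -3.0]
finger_gap: 0.0489
grasp_force: 94.1
```

Emit:
arm_command(plan="0 0 0.02 0;0 0 0.04 0;0 0 0.06 0;0 0 0.08 0;0 0 0.095 0;0 0 0.104 0;0 0 0.104 0;0 0 0.104 0;0 0 0.104 0;0 0 0.104 0")

```text
time: 49.05
eef_pos: [0.6254, -0.2463, 0.0178]
orientation: [3.141, -0.001, 0.175]
wrist_force: [0.2, 0.1, -1.9]
finger_gap: 0.0492
grasp_force: 94.1
```

```bash
cat > rel.py <<'E'
from h import *
state();s=shot('wrist','w_rel.png');st=manip.sense();g=cv2.cvtColor(s['img'],cv2.COLOR_RGB2GRAY).astype(int);h=cv2.cvtColor(s['img'],cv2.COLOR_RGB2HSV)
th=np.radians(10);X=np.array([np.cos(th),np.sin(th)]);Y=np.array([-np.sin(th),np.cos(th)]);T=st['eef_pos'][:2]
for u in(300,320,340):
    vs=[v for v in np.flatnonzero(np.abs(np.diff(g[:290,u]))>8)]
    print(u,[(int(v),round(float((onz(s,u,v+.5,.024)[:2]-T)@X),4)) for v in vs])
for v in(170,185,200):print(v,[(int(u),round(float((onz(s,u+.5,v,.024)[:2]-T)@Y),4)) for u in np.flatnonzero(np.abs(np.diff(g[v,180:460]))>8)+180])
m=cv2.inRange(h,(22,120,60),(34,255,255));k=max(cv2.findContours(m,0,2)[0],key=cv2.contourArea);print(cv2.approxPolyDP(k,5,True)[:,0].tolist())
z=st['eef_pos'][2]+.020
for n,zz in(('mid',z+.023),('bot',z)):
    print(n,[(dx,proj(s,[*(T+dx*X),zz]).round(1).tolist()) for dx in(.029,.031,.033,.035)])
E
python3 rel.py
```

```text
t 49.05 p [ 0.6254 -0.2463  0.0178] yaw 10.03 F [ 0.2  0.1 -1.9] gap 0.0492 gf 94.1 q [-0.54  0.63  1.43 -0.    1.09  0.85]
300 [(10, 0.1074), (11, 0.1071), (12, 0.1068), (148, 0.0593), (149, 0.0589), (150, 0.0585), (153, 0.0574), (154, 0.057), (204, 0.0372), (225, 0.0285), (226, 0.0281), (227, 0.0276), (243, 0.0208), (244, 0.0204), (245, 0.0199)]
320 [(148, 0.0593), (149, 0.0589), (150, 0.0585), (151, 0.0582), (153, 0.0574), (154, 0.057), (155, 0.0566), (204, 0.0372), (205, 0.0368), (225, 0.0285), (226, 0.0281), (227, 0.0276), (243, 0.0208), (244, 0.0204), (245, 0.0199)]
340 [(147, 0.0597), (148, 0.0593), (150, 0.0586), (151, 0.0582), (153, 0.0574), (154, 0.057), (155, 0.0566), (204, 0.0372), (210, 0.0347), (225, 0.0285), (226, 0.0281), (227, 0.0276), (243, 0.0208), (244, 0.0204), (245, 0.0199), (267, 0.0103), (277, 0.0057), (278, 0.0053), (284, 0.0026)]
170 [(190, 0.0501), (191, 0.0497), (192, 0.0493), (193, 0.0489), (443, -0.0494), (444, -0.0498), (445, -0.0502)]
185 [(192, 0.0498), (193, 0.0494), (194, 0.049), (229, 0.0351), (230, 0.0347), (235, 0.0327), (241, 0.0304), (242, 0.03), (442, -0.0495), (443, -0.0499), (444, -0.0503)]
200 [(193, 0.0499), (194, 0.0495), (195, 0.0491), (217, 0.0403), (218, 0.0399), (219, 0.0395), (258, 0.0238), (259, 0.0234), (441, -0.0496), (442, -0.05), (443, -0.0504)]
[[246, 244], [229, 271], [239, 439], [314, 447], [395, 439], [406, 270], [393, 248]]
mid [(0.029, [318.1, 252.2]), (0.031, [318.1, 246.3]), (0.033, [318.1, 240.4]), (0.035, [318.2, 234.4])]
bot [(0.029, [318.0, 233.3]), (0.031, [318.0, 228.1]), (0.033, [318.0, 223.0]), (0.035, [318.0, 217.8])]
```

Aligned: the block centre is at TCP − 3.2 mm and the pocket centre at TCP − 3.0 mm, with zero lateral offset. Lowering.

Emit:
arm_command(plan="0 0 0.008 0;0 0 0.016 0;0 0 0.023 0;0 0 0.029 0;0 0 0.034 0;0 0 0.039 0;0 0 0.043 0;0 0 0.046 0;0 0 0.048 0;0 0 0.048 0")

```text
time: 49.93
eef_pos: [0.6248, -0.246, -0.0072]
orientation: [-3.141, 0.0, 0.175]
wrist_force: [0.7, 0.7, -2.3]
finger_gap: 0.0488
grasp_force: 94.1
```

```bash
python3 -c "
from h import *
state()"
```

```text
t 49.93 p [ 0.6248 -0.246  -0.0072] yaw 10.02 F [ 0.7  0.7 -2.3] gap 0.0488 gf 94.1 q [-0.54  0.65  1.45 -0.    1.04  0.86]
```

Going in freely; now the last 7 mm.

Emit:
arm_command(plan="0 0 0.003 0;0 0 0.006 0;0 0 0.009 0;0 0 0.011 0;0 0 0.013 0;0 0 0.014 0;0 0 0.015 0;0 0 0.016 0;0 0 0.016 0;0 0 0.016 0")

```text
time: 50.77
eef_pos: [0.6251, -0.2462, -0.0111]
orientation: [3.14, -0.001, 0.175]
wrist_force: [-7.8, 3.7, 19.6]
finger_gap: 0.0488
grasp_force: 106.3
```

```bash
python3 -c "
from h import *
state()"
```

```text
t 50.77 p [ 0.6251 -0.2462 -0.0111] yaw 10.03 F [-7.8  3.7 19.6] gap 0.0488 gf 106.3 q [-0.54  0.66  1.45 -0.    1.03  0.86]
```

Emit:
arm_command(plan="0 0 -0.004 0;0 0 -0.004 0;0 0 -0.004 0;0 0 -0.004 0;0 0 -0.004 0;0 0 -0.04 0;0 0 -0.08 0;0 0 -0.14 0;0 0 -0.2 0;0 0 -0.26 0", claw=-1)

```text
time: 51.6
eef_pos: [0.6245, -0.2458, 0.1155]
orientation: [-3.141, 0.001, 0.175]
wrist_force: [0.3, 0.0, -0.1]
finger_gap: 0.0853
grasp_force: 0.0
```

Emit:
arm_command(plan="-0.03 0 0 0;-0.06 0 0 0;-0.06 0 0 0;-0.06 0 0 0;-0.06 0 0 0;-0.06 0 0 0;-0.06 0 0 0;-0.06 0 0 0;-0.06 0 0 0;-0.06 0 0 0", claw=1)

```text
time: 52.43
eef_pos: [0.5955, -0.2511, 0.1148]
orientation: [-3.141, 0.0, 0.175]
wrist_force: [-0.2, 0.9, -0.4]
finger_gap: 0.0001
grasp_force: 0.0
```

```bash
cat > seat.py <<'E'
from h import *
state();s=shot('wrist','w_seat.png');h=cv2.cvtColor(s['img'],cv2.COLOR_RGB2HSV)
m=cv2.inRange(h,(22,120,60),(34,255,255));k=max(cv2.findContours(m,0,2)[0],key=cv2.contourArea);ap=cv2.approxPolyDP(k,5,True)[:,0]
for p in ap: print(p.tolist(),onz(s,*p,.052)[:2].round(4))
th=np.radians(10);X=np.array([np.cos(th),np.sin(th)]);Y=np.array([-np.sin(th),np.cos(th)]);C=np.array([.6226,-.2472])
for z in(.052,.055,.06):print(z,[proj(s,[*(C+a*X+b*Y),z]).round(0).tolist() for a,b in((.035,.025),(.035,-.025),(-.035,-.025),(-.035,.025))])
E
python3 seat.py
```

```text
t 52.43 p [ 0.5955 -0.2511  0.1148] yaw 10.04 F [-0.2  0.9 -0.4] gap 0.0001 gf 0.0 q [-0.57  0.49  1.4   0.    1.25  0.82]
[274, 136] [ 0.6512 -0.2171]
[277, 252] [ 0.5859 -0.2285]
[358, 253] [ 0.5936 -0.2755]
[362, 136] [ 0.6595 -0.2642]
0.052 [[273.0, 133.0], [366.0, 133.0], [362.0, 256.0], [277.0, 255.0]]
0.055 [[273.0, 133.0], [366.0, 133.0], [362.0, 257.0], [276.0, 257.0]]
0.06 [[272.0, 133.0], [367.0, 134.0], [363.0, 260.0], [275.0, 260.0]]
```

Emit:
arm_command(plan="0.03 0 0 0;0.055 0.002 0.03 0;0.055 0.002 0.07 0;0.055 0.002 0.11 0;0.055 0.002 0.14 0;0.055 0.002 0.16 0;0.055 0.002 0.175 0;0.055 0.002 0.185 0;0.055 0.002 0.195 0;0.055 0.002 0.2 0")

```text
time: 53.32
eef_pos: [0.623, -0.2478, 0.0196]
orientation: [3.14, -0.001, 0.175]
wrist_force: [-13.8, 7.6, 37.8]
finger_gap: 0.0002
grasp_force: 18.9
```

```bash
python3 -c "
from h import *
state()"
```

```text
t 53.32 p [ 0.623  -0.2478  0.0196] yaw 10.04 F [-13.8   7.6  37.8] gap 0.0002 gf 18.9 q [-0.54  0.62  1.43 -0.    1.09  0.85]
```

The press stops with the tip at about 52 mm, so the block is fully seated. Back to the knob.

Emit:
arm_command(plan="0 0 -0.06 0;0 0 -0.12 0;0 0 -0.18 0;0 0 -0.24 0;-0.06 -0.04 -0.26 0.01;-0.12 -0.08 -0.26 0.02;-0.18 -0.12 -0.26 0.03;-0.22 -0.16 -0.26 0.04;-0.26 -0.2 -0.26 0.049;-0.28 -0.22 -0.26 0.049", claw=-1)

```text
time: 54.15
eef_pos: [0.4632, -0.1618, 0.1459]
orientation: [3.142, -0.0, 0.02]
wrist_force: [-0.4, 1.6, 0.5]
finger_gap: 0.0855
grasp_force: 0.0
```

```bash
python3 - <<'E'
from h import *
state();go([.459,-.164,.15],1.3)
s=shot('wrist');h=cv2.cvtColor(s['img'],cv2.COLOR_RGB2HSV);m=cv2.inRange(h,(0,150,60),(6,255,255))
print(proj(s,[.459,-.164,.105]),[(cv2.boundingRect(c)) for c in cv2.findContours(m,0,2)[0] if cv2.contourArea(c)>80])
E
```

```text
t 54.15 p [ 0.4632 -0.1618  0.1459] yaw 1.12 F [-0.4  1.6  0.5] gap 0.0855 gf 0.0 q [-0.56  0.2   1.75  0.    1.19  0.99]
row [-0.0085  0.0043 -0.0081] -0.001 rows~ 0.1504018448272291 0.024710121352404267
[321.64757193 262.46605221] [(448, 390, 19, 43), (301, 231, 35, 51), (101, 202, 59, 67)]
```

Emit:
arm_command(plan="-0.009 0.003 0 0;-0.009 0.003 0.03 0;-0.009 0.003 0.07 0;-0.009 0.003 0.11 0;-0.009 0.003 0.15 0;-0.009 0.003 0.18 0;-0.009 0.003 0.2 0;-0.009 0.003 0.212 0;-0.009 0.003 0.212 0;-0.009 0.003 0.212 0")

```text
time: 55.03
eef_pos: [0.4618, -0.1657, 0.0394]
orientation: [3.141, -0.001, 0.021]
wrist_force: [0.1, -0.2, -0.1]
finger_gap: 0.0857
grasp_force: 0.0
```

Emit:
arm_command(plan="0 0 0 0;0 0 0 0;0 0 0 0;0 0 0 0;0 0 0 0;0 0 0 0;0 0 0 0;0 0 0 0;0 0 0 0;0 0 0 0", claw=1, grip_force=30)

```text
time: 55.87
eef_pos: [0.4612, -0.1651, 0.0394]
orientation: [3.141, -0.0, 0.021]
wrist_force: [-1.0, 0.9, 6.0]
finger_gap: 0.0191
grasp_force: 29.6
```

```bash
python3 -c "
from h import *
state()"
```

```text
t 55.87 p [ 0.4612 -0.1651  0.0394] yaw 1.21 F [-1.   0.9  6. ] gap 0.0191 gf 29.6 q [-0.57  0.33  1.88  0.    0.93  0.98]
```

Gripped (19 mm). Swinging back with the mirrored arc.

Emit:
arm_command(plan="0 0.021 0 -0.022;0.002 0.041 0 -0.044;0.005 0.062 0 -0.067;0.01 0.082 0 -0.089;0.016 0.102 0 -0.111;0.024 0.121 0 -0.133;0.032 0.14 0 -0.156;0.042 0.158 0 -0.178;0.054 0.176 0 -0.2;0.066 0.192 0 -0.222")

```text
time: 56.7
eef_pos: [0.5001, -0.2577, 0.0394]
orientation: [3.14, -0.008, 0.721]
wrist_force: [14.9, 15.7, 3.2]
finger_gap: 0.0191
grasp_force: 29.7
```

```bash
python3 -c "
from h import *
state()"
```

```text
t 56.7 p [ 0.5001 -0.2577  0.0394] yaw 41.29 F [14.9 15.7  3.2] gap 0.0191 gf 29.7 q [-0.68  0.43  1.71  0.01  1.    0.17]
```

Emit:
arm_command(plan="0 0.021 0 -0.022;0.002 0.041 0 -0.044;0.005 0.062 0 -0.067;0.01 0.082 0 -0.089;0.016 0.102 0 -0.111;0.024 0.121 0 -0.133;0.032 0.14 0 -0.156;0.042 0.158 0 -0.178;0.054 0.176 0 -0.2;0.066 0.192 0 -0.222")

```text
time: 57.53
eef_pos: [0.5858, -0.303, 0.0393]
orientation: [-3.14, -0.011, 1.421]
wrist_force: [1.8, 25.0, 13.0]
finger_gap: 0.0187
grasp_force: 30.7
```

```bash
python3 - <<'E'
from h import *
state();st=manip.sense();p=st['eef_pos'][:2];y=st['orientation'][2];H=np.array([.606,-.1578]);d=p-H
print(np.linalg.norm(d),np.degrees(np.arctan2(d[1],d[0])))
X=np.array([np.cos(y),np.sin(y)]);Y=np.array([np.sin(y),-np.cos(y)])
for t in range(4,29,4):
    a=np.radians(t);Rm=np.array([[np.cos(a),-np.sin(a)],[np.sin(a),np.cos(a)]]);q=H+Rm@d-p;print(t,(q@X/.5).round(3),(q@Y/.5).round(3))
E
```

```text
t 57.53 p [ 0.5858 -0.303   0.0393] yaw 81.4 F [ 1.8 25.  13. ] gap 0.0187 gf 30.7 q [-0.65  0.59  1.44  0.01  1.12 -0.51]
0.14656495136413714 -97.93668499856935
4 0.001 0.02
8 0.003 0.041
12 0.007 0.061
16 0.012 0.081
20 0.019 0.1
24 0.027 0.119
28 0.036 0.137
```

Emit:
arm_command(plan="0.008 0 0 0;0.008 0.01 0 -0.011;0.009 0.02 0 -0.022;0.01 0.031 0 -0.033;0.011 0.041 0 -0.044;0.013 0.051 0 -0.055;0.015 0.061 0 -0.066;0.018 0.071 0 -0.077;0.02 0.081 0 -0.089;0.022 0.086 0 -0.094")

```text
time: 58.37
eef_pos: [0.6286, -0.3031, 0.0394]
orientation: [-3.141, -0.005, 1.714]
wrist_force: [-2.9, 9.1, 8.3]
finger_gap: 0.0192
grasp_force: 30.3
```

```bash
python3 -c "
from h import *
state()
d=manip.sense()['eef_pos'][:2]-np.array([.606,-.1578]);print(np.linalg.norm(d),np.degrees(np.arctan2(d[1],d[0])))"
```

```text
t 58.37 p [ 0.6286 -0.3031  0.0394] yaw 98.21 F [-2.9  9.1  8.3] gap 0.0192 gf 30.3 q [-0.61  0.65  1.33  0.    1.17 -0.76]
0.1470845053113325 -81.1627162180262
```

Emit:
arm_command(plan="0 0.002 0 0;0 0.004 0 0;0 0.006 0 0;0 0.008 0 0;0 0.01 0 0;0 0.012 0 0;0 0.014 0 0;0 0.014 0 0;0 0.014 0 0;0 0.014 0 0")

```text
time: 59.2
eef_pos: [0.6325, -0.3026, 0.0393]
orientation: [-3.136, -0.006, 1.712]
wrist_force: [-9.6, 8.2, 12.6]
finger_gap: 0.0192
grasp_force: 30.8
```

```bash
python3 -c "
from h import *
state()
d=manip.sense()['eef_pos'][:2]-np.array([.606,-.1578]);print(np.linalg.norm(d),np.degrees(np.arctan2(d[1],d[0])))"
```

```text
t 59.2 p [ 0.6325 -0.3026  0.0393] yaw 98.11 F [-9.6  8.2 12.6] gap 0.0192 gf 30.8 q [-0.61  0.65  1.31  0.    1.18 -0.75]
0.1472104897030425 -79.61519097126056
```

Emit:
arm_command(plan="0 0.003 0 0;0 0.006 0 0;0 0.009 0 0;0 0.012 0 0;0 0.012 0 0;0 0.012 0 0;0 0.012 0 0;0 0.012 0 0;0 0.012 0 0;0 0.012 0 0")

```text
time: 60.03
eef_pos: [0.6323, -0.3027, 0.0391]
orientation: [-3.126, -0.008, 1.711]
wrist_force: [-28.4, 7.5, 19.5]
finger_gap: 0.0192
grasp_force: 34.2
```

```bash
python3 -c "
from h import *
state()"
```

```text
t 60.03 p [ 0.6323 -0.3027  0.0391] yaw 98.03 F [-28.4   7.5  19.5] gap 0.0192 gf 34.2 q [-0.6   0.66  1.3  -0.01  1.2  -0.74]
```

The lever is hard on its stop (28 N with no motion). Ease off, release, rise and check.

Emit:
arm_command(plan="0 -0.006 0 0;0 -0.012 0 0;0 -0.012 0 0;0 -0.012 0 0;0 -0.012 0 0;0 -0.012 0 0;0 -0.012 0 0;0 -0.012 0 0;0 -0.012 0 0;0 -0.012 0 0")

```text
time: 60.87
eef_pos: [0.6325, -0.3027, 0.0392]
orientation: [-3.136, -0.006, 1.712]
wrist_force: [-10.1, 9.1, 11.4]
finger_gap: 0.0189
grasp_force: 30.8
```

Emit:
arm_command(plan="0 0 0 0;0 0 0 0;0 0 0 0;0 0 0 0;0 0 0 0;0 0 -0.05 0;0 0 -0.12 0;0 0 -0.2 0;0 0 -0.28 0;0 0 -0.36 0", claw=-1)

```text
time: 61.7
eef_pos: [0.635, -0.3057, 0.2206]
orientation: [-3.141, -0.0, 1.711]
wrist_force: [0.7, -0.2, 0.4]
finger_gap: 0.0857
grasp_force: 0.0
```

Emit:
arm_command(plan="0 -0.06 0 0;0 -0.14 0 0;0 -0.22 0 0;0 -0.3 0 0;0 -0.38 0 0;0 -0.42 0 0;0 -0.42 0 0;0 -0.42 0 0;0 -0.42 0 0;0 -0.42 0 0")

```text
time: 62.53
eef_pos: [0.4285, -0.3351, 0.2189]
orientation: [3.141, 0.0, 1.712]
wrist_force: [-0.1, 0.2, 0.0]
finger_gap: 0.0852
grasp_force: 0.0
```

```bash
python3 - <<'E'
from h import *
state();a=shot('top','t_end.png');h=cv2.cvtColor(a['img'],cv2.COLOR_RGB2HSV)
b=cv2.inRange(h,(100,120,50),(125,255,255));q=np.zeros_like(b);q[205:285,360:465]=b[205:285,360:465]
k=max(cv2.findContours(q,0,2)[0],key=cv2.contourArea);r=cv2.minAreaRect(k);p=np.array([onz(a,u,v,.062)[:2] for u,v in cv2.boxPoints(r)])
for i in range(2): d=p[i+1]-p[i];print('lever',np.linalg.norm(d).round(3),np.degrees(np.arctan2(d[1],d[0])).round(1))
m=cv2.inRange(h,(0,150,60),(6,255,255))
for c in cv2.findContours(m,0,2)[0]:
    if cv2.contourArea(c)>20: r=cv2.minAreaRect(c);print('red',np.round(r[0]),onz(a,*r[0],.1)[:2].round(3))
y=cv2.inRange(h,(22,120,60),(34,255,255))
for c in cv2.findContours(y,0,2)[0]:
    if cv2.contourArea(c)>20: r=cv2.boundingRect(c);print('yel',r)
for n,hs in(('weight',[.708,-.039,.068]),('roller',[.591,-.457,.05])): print(n,proj(a,hs).round(0))
E
```

```text
t 62.53 p [ 0.4285 -0.3351  0.2189] yaw 98.09 F [-0.1  0.2  0. ] gap 0.0852 gf 0.0 q [-0.87  0.23  1.52  0.    1.39 -1.01]
lever 0.172 -78.8
lever 0.034 -171.9
red [247. 418.] [0.257 0.162]
red [ 88. 366.] [0.395 0.49 ]
red [328. 320.] [ 0.444 -0.026]
red [636. 272.] [ 0.48  -0.704]
red [444. 224.] [ 0.63  -0.303]
red [177. 149.] [0.864 0.28 ]
yel (78, 355, 24, 23)
yel (404, 236, 25, 18)
yel (399, 219, 24, 14)
yel (254, 116, 46, 49)
weight [322. 205.]
roller [508. 239.]
```

The lever measures −79°, which matches shut at −80°. The block shows on both sides under it, and the collar is in the blue tray. Handing in.

```bash
python3 -c "
from h import *
print(manip.close_job())"
```

```text
the job is handed in; nothing more can be done
None
```

I handed the job in at about 63 s: the collar is in the blue tray, both black rings are in the white tray, the block is seated in the pocket, and the lever is shut against its stop; the hand-in gave no verdict.

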